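# Put the microscope optics away in the foam tray

## Task

Put the loose microscope optics away in the foam tray: press the eyepiece, barrel down, fully home into the square cutout and put its dust cap over the top of it. Stand the three objectives upright in the round wells, lens up as they are now, in order of length, with the shortest next to the eyepiece, the longest at the far end and the middle one between them. Set every part down rather than dropping it, knock none over, and leave the immersion-oil bottle standing where it is.

Things in the scene. Friction and masses are not known exactly. Their poses are not given: they have to be found in the camera images.
- short_center (a point): shortest objective: steel cylinder 34 mm tall, 30 mm in diameter, its broad flat top nearly all lens (21 mm). Stands upright on its thread, a stub 25 mm in diameter, 5 mm high; straight body to grip from 6 to 32 mm above the foot. 110 g. Point: its centre, 17 mm above the foot; z up along its axis
- medium_center (a point): middle objective: steel, 48 mm tall, 30 mm in diameter, narrowing above 32 mm to a nose 19 mm wide with an 11 mm lens. Stands upright on a thread stub 25 mm in diameter, 5 mm high; straight body from 6 to 32 mm above the foot. 150 g. Point: its centre, 24 mm above the foot; z up along its axis
- long_center (a point): longest objective: steel, 62 mm tall, 30 mm in diameter, tapering above 32 mm in a long cone to a tip 8 mm wide with a tiny lens. Stands upright on a thread stub 25 mm in diameter, 5 mm high; straight body from 6 to 32 mm above the foot. 190 g. Point: its centre, 31 mm above the foot; z up along its axis
- eyepiece_center (a point): eyepiece, 54 mm tall, standing on its barrel: steel barrel 30 mm in diameter, 26 mm long, foot bevelled 2 mm; above it a black head 36 mm in diameter, straight from 26 to 48 mm above the foot, then bevelled to 29 mm at the top with a 20 mm glass lens. 110 g. Point: its centre, 27 mm above the foot; z up along its axis
- cap_center (a point): the eyepiece's dust cap: plain black round cap with flat closed top, 46 mm in diameter, 14 mm tall, lying open side down. Inside 41 mm wide, 11 mm deep: slips loosely over the 36 mm head until its inside rests on the eyepiece's top, its centre then 23 mm above the eyepiece's centre. 20 g. Point: its centre, 7 mm above its rim; z up
- cutout_mouth (a point): square cutout for the eyepiece, in the dark foam block at one end of the row of four. 36 mm wide at the mouth, narrowing over 10 mm to 28.4 mm, a little under the barrel; 26 mm deep. The foam walls spring back up to 3.5 mm each; a steady push of about 10 N sends the eyepiece home: foot on the floor, head's underside level with the foam. Point: centre of the mouth, at the foam's top; z up, y along the row
- well_a_mouth (a point): round well for an objective, one of two in the middle of the row: 38 mm in diameter (43 mm at its bevelled mouth), 10 mm deep. The four foam blocks, 68 mm square, stand side by side in a grey tray 80 x 284 mm, tops level 36 mm above the bench, 8 mm above the tray's rim. Point: centre of the mouth, at the foam's top; z up, y along the row
- well_b_mouth (a point): the other round well in the middle of the row, exactly like well_a. Whichever of the two is nearer the square cutout is next to the eyepiece. The point is the centre of the mouth
- well_c_mouth (a point): round well at the end of the row away from the square cutout, otherwise exactly like well_a. The point is the centre of the mouth
- oil_center (a point): immersion-oil bottle, not to be moved: amber glass with a paper band and a black cap, 28 mm in diameter, 56 mm tall, standing among the optics. The point is its centre, 28 mm above its foot
Mind the look-alikes: they are no part of the job. What is shaped like the part that bears medium_center but blue or purple is not meant.

How it is judged (in metres and radians):
At the end, for the whole second after the job is handed in: Eyepiece upright and home in the cutout (4 mm across, 3 mm in height), cap level on top of it (7 mm, 3 mm); short, middle and long objective upright on the floors of the wells in that order from the cutout (8 mm, 3 mm); all released, at rest; oil bottle within 30 mm of its start, upright (horizontal distance between long_center and well_c_mouth below 0.008 m and z of long_center in the frame of well_c_mouth between 0.018 and 0.024 m and ((horizontal distance between cutout_mouth and well_a_mouth below 0.1 m and horizontal distance between short_center and well_a_mouth below 0.008 m and z of short_center in the frame of well_a_mouth between 0.004 and 0.01 m and horizontal distance between medium_center and well_b_mouth below 0.008 m and z of medium_center in the frame of well_b_mouth between 0.011 and 0.017 m) or (horizontal distance between cutout_mouth and well_b_mouth below 0.1 m and horizontal distance between short_center and well_b_mouth below 0.008 m and z of short_center in the frame of well_b_mouth between 0.004 and 0.01 m and horizontal distance between medium_center and well_a_mouth below 0.008 m and z of medium_center in the frame of well_a_mouth between 0.011 and 0.017 m)) and horizontal distance between eyepiece_center and cutout_mouth below 0.004 m and z of eyepiece_center in the frame of cutout_mouth between -0.002 and 0.004 m and horizontal distance between cap_center and eyepiece_center below 0.007 m and z of cap_center in the frame of eyepiece_center between 0.02 and 0.026 m and angle between each of short_center, medium_center, long_center, eyepiece_center, cap_center's own z axis and vertical below 0.12 rad and linear speed of each of short, medium, long, eyepiece, cap below 0.02 m/s and distance of oil_center from where it was at the start of the episode below 0.03 m and angle between oil_center's own z axis and vertical below 0.2 rad); the robot touches nothing.
It fails at once if one of the optics was knocked over or laid down (angle between any of short_center, medium_center, long_center, eyepiece_center, cap_center's own z axis and vertical above 0.8 rad).
It fails at once if one of the optics was dropped: falling free, out of the fingers, at over 0.8 m/s ((linear speed of short above 0.8 m/s and contact force between the fingers and short below 0.05 N) or (linear speed of medium above 0.8 m/s and contact force between the fingers and medium below 0.05 N) or (linear speed of long above 0.8 m/s and contact force between the fingers and long below 0.05 N) or (linear speed of eyepiece above 0.8 m/s and contact force between the fingers and eyepiece below 0.05 N) or (linear speed of cap above 0.8 m/s and contact force between the fingers and cap below 0.05 N)).
It fails at once if the oil bottle was knocked over or pushed more than 30 mm (angle between oil_center's own z axis and vertical above 0.6 rad or distance of oil_center from where it was at the start of the episode above 0.03 m).
It also fails if it takes over 104 s, if anything falls off the work surface, if the arm or the gripper's body presses on something with over 40 N, if the wrist force passes 120 N, or if a joint passes its speed limit or range.

## Robot

A 6-joint arm with a two-finger parallel gripper is mounted at the origin on the work surface. World frame = base frame: x ahead of the robot, y to its left, z up, the work surface at z = 0. Lengths are in mm, angles in rad, forces in N, time in s.
With the tool pointing down it reaches from about 300 to 825 mm from the base axis. Payload 5.4 kg.
Tool frame: the origin (TCP) lies between the finger pads; the fingertips stand 22 mm ahead of it and the grasp point (between the pads) lies 3 mm ahead of it; x points along the fingers, y is the direction in which the jaws open and shut, and the axes are right-handed (so a half turn about x gives the same grasp; the last joint's range is limited). The gripper opens to 92 mm and grips with 3 to 60 N. Pads are 20 mm wide; open, the fingers measure 128 mm over their backs; the gripper's body (75 mm by 189 mm) begins 69 mm behind the grasp point.
Start: joints at [1.078, 0.158, 1.597, -0, 1.386, -0.21], TCP at [160.462, 552.14, 236.601] pointing down, gripper open.
Joint ranges: [-2.91, 2.91], [-0.94, 2.29], [0.18, 2.7], [-1.29, 4.43], [0.17, 2.64], [-3, 3]. Speed limits (rad/s): [2.57, 2.57, 3.14, 3.14, 3.14, 3.14].

## Interface

Orientations are given as [roll, pitch, yaw] about the fixed x, y, z axes, in that order (R = Rz(yaw) Ry(pitch) Rx(roll)).
In Python, from plant import get_obs, get_image, job_done, find_in, masks_of, mark_of gives the robot as it stands.
- The arm moves only by the shell command python3 -m pendant 'ROWS' [OPENING] [FORCE]. ROWS is JSON, one flat list of numbers, 6 for each row, row after row: the shift along the tool's x, y, z in m, then the turn, a rotation vector about the tool's x, y, z in degrees. In form: [dx, dy, dz, ax, ay, az, dx, dy, dz, ax, ay, az, ...]. A call has 1 to 12 rows; each row shifts and turns the pose as measured when the row begins, along the tool's axes as they then stand; what a row does not reach is not made up. A row lasts 1/12 s, in which the tool goes at most 41.7 mm and 7.16 degrees, less where a joint would pass 70% of its speed; a pose out of reach is approached as far as the arm can. A call is refused whole if a number of a shift passes 0.0417 or a number of a turn 7.16, either way. A call with a gripper value outside its range is refused whole. OPENING is the finger opening in m, from 0 to 0.0919, set as the call begins (- or left out, the last holds). The fingers move at their own pace and stop on an object; FORCE is the grip in N (left out, the last holds). Time passes only in rows, so rows that do not move let the fingers close. It gives the time, the measured TCP pose, the force and the opening at its end, in the units of the state.
- get_obs(): the state, without advancing time (a new reading comes with each control period).
- get_image(name): name is "scene" or "side" or "wrist"; returns a dict with "color" (480x640x3 uint8, blue, green, red), "camera_matrix" (3x3 intrinsics, pixels), "rvec" (rotation vector, rad) and "tvec" (3), from world to camera coordinates, as OpenCV has them; the wrist camera has in their place "hand_eye" (4x4, takes a point from camera to tool coordinates, whose origin is the TCP and whose axes are the tool frame's). Camera axes: x right, y down, z forward; pixel columns grow to the right and rows downward; lengths in mm; the calibration is good to about 2 mm. A picture is of the moment at which its call begins: read the wrist's pose just before it. There is no depth.
- job_done(): hands the job in, once; it reports no verdict.
Trained networks look in the newest picture that a camera, given by its name, has taken for a name from the list of things; names that differ only in an ending like _2 or _b are one class to them, and where a whole thing is asked for, a point or a joint stands for the part that bears it (a point fixed in the world has none). Each returns a list of dicts, best first, with "confidence" (0 to 1); they miss things now and then, are a little off and sometimes report something else, mostly with a low value. They report only what shows in the picture. A call takes as long as a camera call. They do not tell look-alikes from the thing itself.
- find_in(query, camera): "bbox" ([left, top, right, bottom] in pixels, round what is visible of it).
- masks_of(query, camera): "region" (480x640 bool, what is visible of it) and "bbox" ([left, top, right, bottom] in pixels, round what is visible of it).
- mark_of(query, camera): "point" ([column, row] in pixels: a listed point, or the origin of a listed thing).
The state is a dict: "clock": time; "qpos": joint angles; "dq": joint speeds; "effort": joint torques, N m; "ee_pos": TCP position; "tcp_rot": TCP orientation; "force": force on the tool from outside, world axes, zero at the start; "ft_torque": the same for the moment, N m; "finger_gap": opening from 0.0 (shut) to 1.0 (fully open).
Only numpy, scipy, OpenCV 4.12 (cv2) and the standard library are available. Lean on these libraries where they do the work, as an engineer would, in place of code of your own. Each camera call takes 0.05 s, during which the arm holds its last target.

## Working session

There is one attempt and no reset: what is moved stays moved. The work goes in short steps, Python scripts to look and compute and a shell command to move; the robot and the scene stay as the last step left them, time stands still between calls to the robot, and variables do not carry over. Pictures are saved under pics/ and viewed, and the job is handed in when it is done.

```bash
ls; mkdir -p pics; python3 - <<'E'
from plant import *
import cv2
o=get_obs();print(o)
for n in("scene","side","wrist"):
    im=get_image(n);cv2.imwrite(f"pics/{n}0.png",im["color"]);print(n,{k:v for k,v in im.items() if k!="color"})
print(get_obs()["clock"])
E
```

```text
pics
{'clock': 0.0, 'qpos': array([ 1.07792205e+00,  1.59040966e-01,  1.59822226e+00, -2.75034531e-06,
        1.38620640e+00, -2.10129404e-01]), 'dq': array([0.00033948, 0.00043356, 0.00097969, 0.00083046, 0.00016018,
       0.00186207]), 'effort': array([ 6.91385458e-05, -3.85571229e+01, -3.22110844e+01,  7.00335740e-02,
        3.78956634e-02, -1.18783778e-04]), 'ee_pos': array([160.17427559, 551.62937987, 235.62842545]), 'tcp_rot': array([-1.77948582,  1.56891935, -2.06223019]), 'force': array([-0.07065345,  0.22310718,  0.2709906 ]), 'ft_torque': array([0.01861577, 0.0101332 , 0.00564757]), 'finger_gap': 1.000252736592026}
scene {'camera_matrix': array([[529.98817407,   0.        , 318.78519531],
       [  0.        , 529.98817407, 243.29523951],
       [  0.        ,   0.        ,   1.        ]]), 'rvec': array([ 0.95059768,  2.41890474, -1.08706362]), 'tvec': array([ 407.83855753, -200.71657163, 1310.64974703])}
side {'camera_matrix': array([[521.51214051,   0.        , 312.40917222],
       [  0.        , 521.51214051, 247.65019575],
       [  0.        ,   0.        ,   1.        ]]), 'rvec': array([ 2.05292501, -0.55287655,  0.30780255]), 'tvec': array([-478.50864202,  203.33724646,  819.88251675])}
wrist {'camera_matrix': array([[386.85459799,   0.        , 316.73320021],
       [  0.        , 386.85459799, 240.09761668],
       [  0.        ,   0.        ,   1.        ]]), 'hand_eye': array([[ 2.37431494e-04, -2.50276853e-01,  9.68174282e-01,
        -1.48260450e+02],
       [ 9.99999705e-01, -6.48426808e-04, -4.12857119e-04,
        -4.88521697e-01],
       [ 7.31118740e-04,  9.68174094e-01,  2.50276625e-01,
        -6.95822329e+01],
       [ 0.00000000e+00,  0.00000000e+00,  0.00000000e+00,
         1.00000000e+00]])}
0.15
```

View pics/scene0.png

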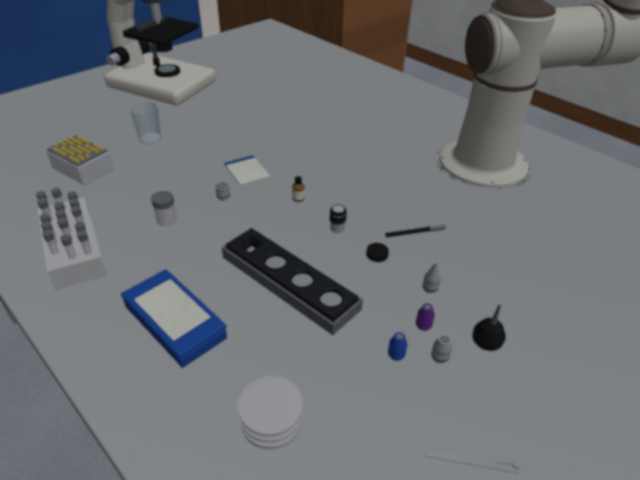

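View pics/side0.png

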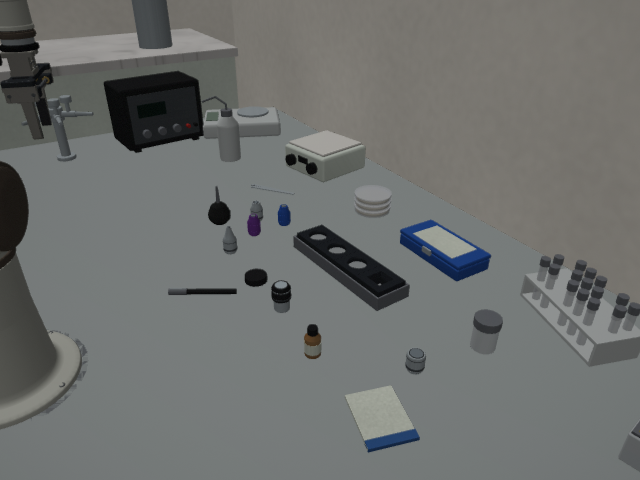

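View pics/wrist0.png

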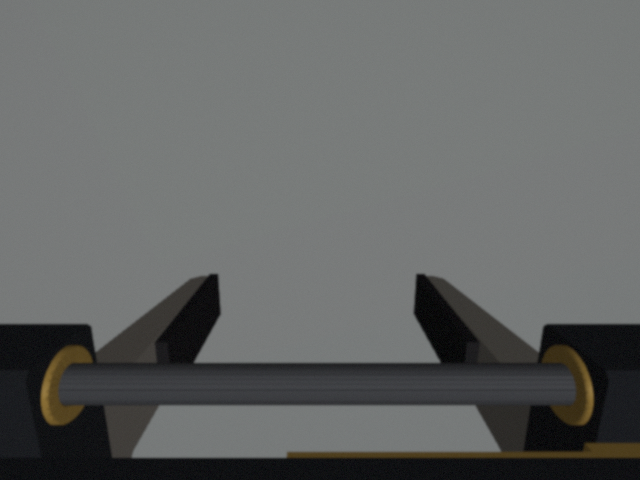

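The scene view shows these:
- Square cutout at (249,245), with wells at (276,262), (302,281) and (331,299).
- Eyepiece (338,217), cap (378,252), oil (298,189), short (223,190) and long (432,277).
- Three medium-shaped parts: grey (443,348), purple (426,316) and blue (399,346). The grey steel one fits the description.

Next I'll measure with both cameras.

```bash
cat > h.py <<'E'
from plant import *
import cv2, numpy as np
from scipy.spatial.transform import Rotation as Ro
def ray(im,p):
    K=im["camera_matrix"];R=cv2.Rodrigues(im["rvec"])[0];t=im["tvec"].reshape(3)
    d=R.T@np.linalg.solve(K,[p[0],p[1],1.]);return -R.T@t,d
def onz(im,p,z):
    c,d=ray(im,p);return c+d*(z-c[2])/d[2]
def proj(im,P):
    return cv2.projectPoints(np.array(P,float).reshape(-1,1,3),im["rvec"],im["tvec"],im["camera_matrix"],None)[0].reshape(-1,2)
def wray(im,ob,p):
    H=im["hand_eye"];R=Ro.from_euler('xyz',ob["tcp_rot"]).as_matrix()
    d=np.linalg.solve(im["camera_matrix"],[p[0],p[1],1.]);
    return R@H[:3,3]+ob["ee_pos"],R@H[:3,:3]@d
def wz(im,ob,p,z):
    c,d=wray(im,ob,p);return c+d*(z-c[2])/d[2]
def tri(rs):
    A=0;b=0
    for c,d in rs:
        d=d/np.linalg.norm(d);M=np.eye(3)-np.outer(d,d);A=A+M;b=b+M@c
    return np.linalg.solve(A,b)
Z=dict(short_center=17,medium_center=24,long_center=31,eyepiece_center=27,cap_center=7,oil_center=28,cutout_mouth=36,well_a_mouth=36,well_b_mouth=36,well_c_mouth=36)
E
python3 - <<'E'
from h import *
np.set_printoptions(precision=1,suppress=True)
ims={n:get_image(n) for n in("scene","side")}
for q,z in Z.items():
    for n in ims:
        for m in mark_of(q,n)[:5]:
            if m["confidence"]>.2: print(q,n,np.round(m["point"],1),round(m["confidence"],2),onz(ims[n],m["point"],z))
big=cv2.resize(ims["scene"]["color"][250:380,370:530],None,fx=4.5,fy=4.5,interpolation=cv2.INTER_CUBIC);cv2.imwrite("pics/crop1.png",big)
print(get_obs()["clock"])
E
```

```text
short_center scene [219.9 190. ] 0.72 [ 565.1 -314.7   17. ]
short_center side [414.2 362.5] 0.56 [ 558.8 -309.3   17. ]
medium_center scene [443.5 346.1] 0.87 [555.5 283.5  24. ]
medium_center scene [424.5 318.5] 0.82 [531.9 226.7  24. ]
medium_center scene [395.  347.4] 0.59 [615.  232.4  24. ]
medium_center side [285.5 215.3] 0.76 [610.3 227.2  24. ]
medium_center side [254.5 209.5] 0.56 [559.5 292.4  24. ]
medium_center side [251.2 226.7] 0.55 [516.7 216.7  24. ]
long_center scene [432.7 277.8] 0.72 [449.8 179.9  31. ]
long_center side [230.9 239.7] 0.88 [449.8 173.3  31. ]
long_center side [316.  233.6] 0.67 [621.7 103.5  31. ]
eyepiece_center scene [335.6 221.3] 0.72 [461.8 -56.5  27. ]
eyepiece_center side [282.4 298.7] 0.69 [450.7 -67.5  27. ]
cap_center scene [379.  251.7] 0.79 [447.4  51.4   7. ]
cap_center side [254.2 276.2] 0.87 [448.2  52.8   7. ]
cap_center side [229.  236.6] 0.59 [465.7 228.4   7. ]
oil_center scene [295.6 190.2] 0.68 [ 451.3 -191.1   28. ]
oil_center side [310.8 339.6] 0.78 [ 439.1 -191.5   28. ]
cutout_mouth scene [249.8 244.3] 0.68 [ 640.6 -108.5   36. ]
cutout_mouth side [381.6 275.8] 0.81 [ 642.3 -109.    36. ]
cutout_mouth side [254.5 209.6] 0.69 [550.  269.7  36. ]
well_a_mouth scene [304.1 275.9] 0.75 [621.6  24.   36. ]
well_a_mouth side [336.4 248.2] 0.66 [622.5  21.1  36. ]
well_b_mouth scene [274.8 259.6] 0.59 [632.8 -43.9  36. ]
well_b_mouth side [356.8 263.2] 0.94 [626.6 -48.1  36. ]
well_b_mouth side [253.9 273.1] 0.41 [435.8  22.7  36. ]
well_c_mouth scene [330.1 300.1] 0.87 [628.1  97.2  36. ]
well_c_mouth side [316.8 230.4] 0.88 [626.  107.3  36. ]
well_c_mouth side [354.4 264.1] 0.26 [620.6 -48.5  36. ]
1.25
```

View pics/crop1.png

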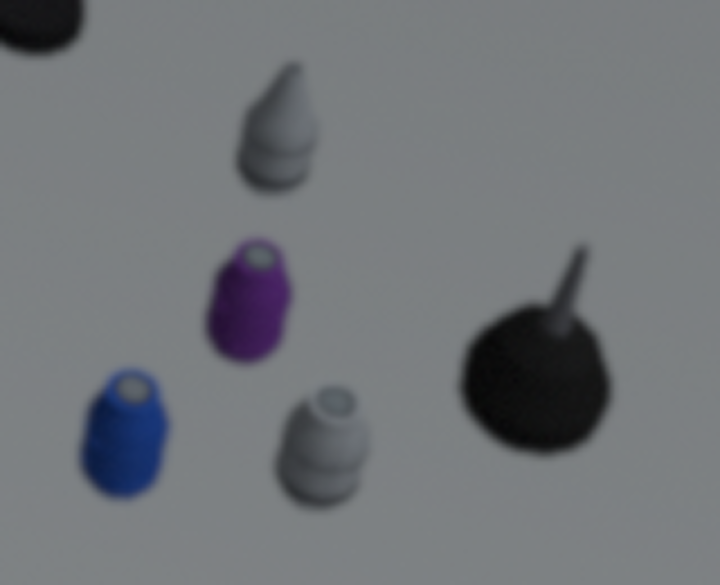

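Confirmed: the grey steel part at (443,348) is the medium objective. The purple and blue ones are look-alikes. Now I'll work out the tool axes and the move to a wrist-camera survey pose.

```bash
cat >> h.py <<'E'
np.set_printoptions(precision=2,suppress=True)
def go(x,y,z,ydir=None):
    """print shift in tool axes & turn about tool x so that tool y is along ydir(deg world)"""
    o=get_obs();R=Ro.from_euler('xyz',o["tcp_rot"]).as_matrix()
    d=R.T@(np.array([x,y,z])-o["ee_pos"])
    cur=np.degrees(np.arctan2(R[1,1],R[0,1]))
    print("t",round(o["clock"],2),"pos",o["ee_pos"],"toolx",R[:,0],"ydir",round(cur,2),"F",o["force"],"gap",round(o["finger_gap"]*91.9,1),"mm")
    print("shift tool",d/1000 if False else np.round(d,1))
    if ydir is not None:
        a=(ydir-cur+90)%180-90
        print("turn about world z",round(a,1),"=> ax",round(-a,1), "q6",o["qpos"][5])
        Rn=Ro.from_euler('z',a,degrees=True).as_matrix()@R
        print("shift in turned tool axes",np.round(Rn.T@(np.array([x,y,z])-o["ee_pos"]),1))
    # level error: rotvec in tool axes to bring tool x to straight down
    c=np.cross(R[:,0],[0,0,-1]);print("level corr (tool, deg)",np.round(np.degrees(R.T@c),2))
E
python3 -c "
from h import *
go(430,0,300,90)"
```

```text
t 1.25 pos [160.47 552.16 236.63] toolx [ 0.  0. -1.] ydir 73.8 F [ 0.62 -0.29 -0.67] gap 91.9 mm
shift tool [ -63.4 -455.   412.9]
turn about world z 16.2 => ax -16.2 q6 -0.21008535970780914
shift in turned tool axes [ -63.4 -552.2  269.5]
level corr (tool, deg) [-0.  0. -0.]
```

```bash
python3 -m pendant '[-0.021,-0.02,0,-5.4,0,0,-0.021,-0.02,0,-5.4,0,0,-0.021,-0.02,0,-5.4,0,0,0,-0.035,0.02,0,0,0,0,-0.035,0.02,0,0,0,0,-0.035,0.02,0,0,0,0,-0.035,0.02,0,0,0,0,-0.035,0.02,0,0,0,0,-0.035,0.02,0,0,0,0,-0.035,0.02,0,0,0,0,-0.035,0.02,0,0,0,0,-0.035,0.02,0,0,0]'; python3 -c "
from h import *
go(470,0,300,90)"
```

```text
clock: 2.25
ee_pos: [336.5, 172.2, 303.0]
tcp_rot: [0.254, 1.564, 0.285]
force: [1.2, 0.7, 0.5]
finger_gap: 0.999
t 2.25 pos [336.46 172.17 302.98] toolx [ 0.01  0.   -1.  ] ydir 91.78 F [1.21 0.69 0.49] gap 91.8 mm
shift tool [   3.5 -176.2  128.1]
turn about world z -1.8 => ax 1.8 q6 -1.4524776828088204
shift in turned tool axes [   3.6 -172.2  133.5]
level corr (tool, deg) [ 0.    0.38 -0.1 ]
```

```bash
python3 -m pendant '[0.003,-0.032,0.024,1.8,0.38,-0.1,0,-0.035,0.026,0,0,0,0,-0.035,0.026,0,0,0,0,-0.035,0.026,0,0,0,0,-0.034,0.026,0,0,0,0,0,0,0,0,0,0,0,0,0,0,0]'; python3 - <<'E'
from h import *
go(470,0,300,90)
o=get_obs();im=get_image("wrist");cv2.imwrite("pics/w1.png",im["color"])
for q,z in Z.items():
    for m in mark_of(q,"wrist")[:4]:
        if m["confidence"]>.2: print(q,np.round(m["point"],1),round(m["confidence"],2),wz(im,o,m["point"],z))
E
```

```text
clock: 2.83
ee_pos: [462.6, -2.7, 301.3]
tcp_rot: [-0.15, 1.565, -0.164]
force: [-0.4, 0.7, -0.2]
finger_gap: 1.003
t 2.83 pos [462.55  -2.69 301.31] toolx [ 0.01 -0.   -1.  ] ydir 89.21 F [-0.37  0.69 -0.21] gap 92.2 mm
shift tool [1.4 2.8 7.4]
turn about world z 0.8 => ax -0.8 q6 -1.8254344255786448
shift in turned tool axes [1.4 2.7 7.4]
level corr (tool, deg) [-0.    0.35  0.05]
short_center [ 64.6 285.6] 0.56 [ 558.29 -306.19   17.  ]
medium_center [516.8 323.3] 0.88 [611.62 235.12  24.  ]
medium_center [564.2 280.7] 0.82 [557.69 284.03  24.  ]
medium_center [514.4 252.9] 0.68 [522.92 221.95  24.  ]
long_center [487.  186.9] 0.79 [445.94 180.12  31.  ]
eyepiece_center [267.3 193.4] 0.64 [450.11 -57.64  27.  ]
cap_center [364.  188.8] 0.77 [449.19  50.42   7.  ]
oil_center [143.3 186.5] 0.88 [ 440.52 -191.95   28.  ]
well_a_mouth [339.4 341.4] 0.64 [626.1  20.8  36. ]
well_b_mouth [283.  343.7] 0.57 [628.22 -46.26  36.  ]
well_c_mouth [397.8 334.5] 0.66 [618.    89.74  36.  ]
```

View pics/w1.png

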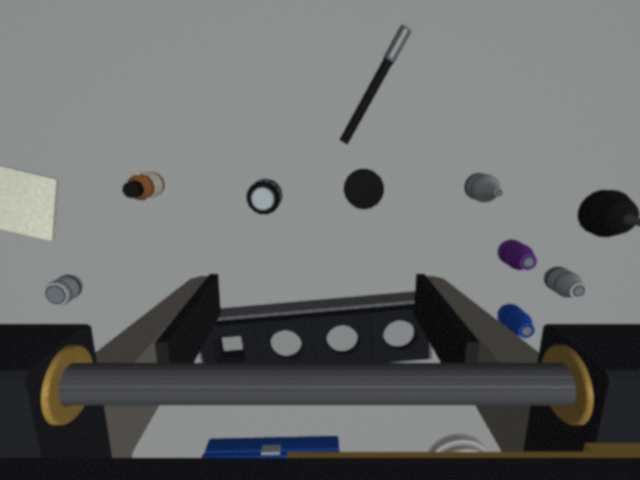

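```bash
python3 - <<'E'
from h import *
im=cv2.imread("pics/w1.png")
def c(x0,y0,x1,y1,f):return cv2.resize(im[y0:y1,x0:x1],None,fx=f,fy=f,interpolation=cv2.INTER_CUBIC)
a=c(200,285,440,375,3.3)  # tray
b=np.hstack([c(40,265,90,315,5),c(240,170,290,220,5),c(340,165,390,215,5)])
d=np.hstack([c(460,160,510,210,5),c(545,258,595,308,5)])
can=np.zeros((a.shape[0]+250,800,3),np.uint8);can[:a.shape[0],:a.shape[1]]=a
b=cv2.resize(np.hstack([b,d]),(800,160));can[a.shape[0]:a.shape[0]+160]=b
cv2.imwrite("pics/w1c.png",cv2.convertScaleAbs(can,alpha=1.6))
g=cv2.cvtColor(im,cv2.COLOR_BGR2GRAY)
m=(g>80).astype(np.uint8);m[:, :200]=0;m[:,425:]=0;m[:318]=0;m[360:]=0
n,l,s,ce=cv2.connectedComponentsWithStats(m)
for i in range(1,n):
    if s[i,4]>50:print(s[i],ce[i])
E
```

```text
[383 320  31  26 629] [398.35 332.81]
[326 325  32  26 629] [341.68 337.67]
[271 330  31  26 619] [285.58 342.53]
[222 336  21  15 271] [232. 343.]
```

View pics/w1c.png

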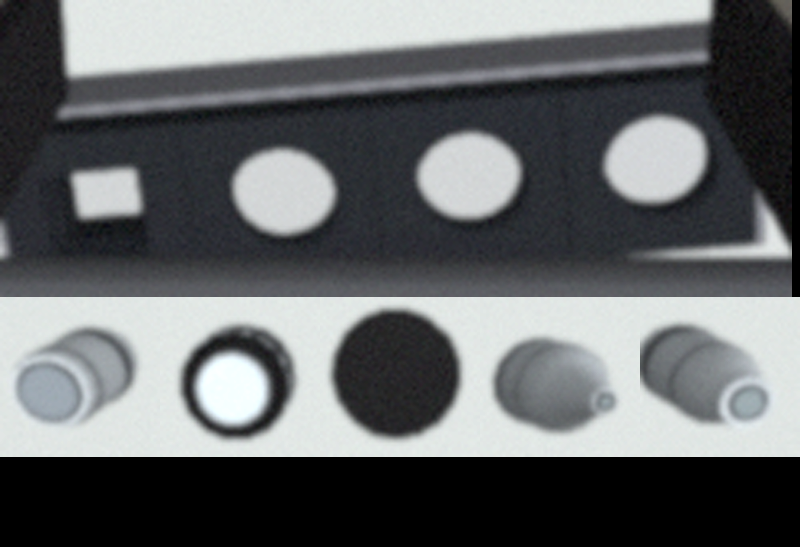

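```bash
python3 - <<'E'
from h import *
o=get_obs();im=get_image("wrist")
W={}
for n,p,z in [("short",(55.3,295),34),("eye",(262.2,197.8),54),("cap",(363.75,188.75),14),("long",(499,192.5),62),("med",(578.75,291.1),48),
 ("c",(398.35,332.8),28),("a",(341.7,337.7),28),("b",(285.6,342.5),28),("cut",(232,343),10),("oil",(133,188),56)]:
    W[n]=wz(im,o,p,z)[:2];print(n,W[n])
u=(W["c"]-W["b"]);print("row dir",np.degrees(np.arctan2(u[1],u[0])),np.linalg.norm(u), "pred cut",W["b"]-u/2, "from a:",W["a"]-u)
# vertical floors: compare with scene/side
for cam in("scene","side"):
    i=get_image(cam);cv2.imwrite(f"pics/{cam}1.png",i["color"])
    print(cam,{k:proj(i,[*v,36])[0] for k,v in W.items() if k in("a","b","c")})
E
```

```text
short [ 564.38 -305.58]
eye [450.88 -58.03]
cap [447.88  50.88]
long [446.81 180.84]
med [559.68 288.05]
c [619.82  94.41]
a [625.7   26.28]
b [631.51 -41.72]
cut [ 641.82 -111.34]
oil [ 439.18 -188.68]
row dir 94.90543970413371 136.62477979484441 pred cut [ 637.35 -109.78] from a: [ 637.39 -109.85]
scene {'c': array([332.44, 296.81]), 'a': array([303.23, 277.67]), 'b': array([276.11, 259.86])}
side {'c': array([317.37, 233.58]), 'a': array([336.36, 246.71]), 'b': array([357.04, 261.02])}
```

```bash
python3 -m pendant '[0.025,0.0305,-0.0025,-0.8,0.35,0,0.027,0.0305,-0.0025,0,0,0,0.027,0.0305,-0.0025,0,0,0,0.027,0.0305,-0.0025,0,0,0,0.027,0.0305,-0.0025,0,0,0,0.027,0.0305,-0.0025,0,0,0,0,0,0,0,0,0]' 0.052 25; python3 -c "
from h import *
go(446.8,180.8,120,90)"
```

```text
clock: 4.12
ee_pos: [450.8, 184.5, 138.2]
tcp_rot: [-0.462, 1.558, -0.466]
force: [-0.4, -0.0, -0.6]
finger_gap: 0.569
t 4.12 pos [450.76 184.54 138.18] toolx [ 0.01 -0.01 -1.  ] ydir 89.77 F [-0.35 -0.05 -0.64] gap 52.3 mm
shift tool [18.2 -3.7 -4.2]
turn about world z 0.2 => ax -0.2 q6 -1.4190907020398214
shift in turned tool axes [18.2 -3.6 -4.2]
level corr (tool, deg) [-0.    0.66  0.33]
```

```bash
python3 -m pendant '[0.018,-0.0036,-0.004,0,0.66,0.33,0,0,0,0,0,0,0,0,0,0,0,0]'; python3 - <<'E'
from h import *
go(446.8,180.8,34,90)
o=get_obs();im=get_image("wrist");cv2.imwrite("pics/w2.png",im["color"])
for m in mark_of("long_center","wrist")[:2]:print(m["point"],m["confidence"],wz(im,o,m["point"],31))
E
```

```text
clock: 4.37
ee_pos: [446.1, 182.3, 119.0]
tcp_rot: [-2.864, 1.568, -2.863]
force: [0.6, -0.3, -0.1]
finger_gap: 0.568
t 4.37 pos [446.07 182.26 119.05] toolx [-0. -0. -1.] ydir 90.04 F [ 0.56 -0.26 -0.1 ] gap 52.2 mm
shift tool [85.  -1.4  0.9]
turn about world z -0.0 => ax 0.0 q6 -1.4346627541728045
shift in turned tool axes [85.  -1.4  0.9]
level corr (tool, deg) [ 0.   -0.13  0.04]
[311.0, 252.6] 0.93 [445.41 177.83  31.  ]
```

View pics/w2.png

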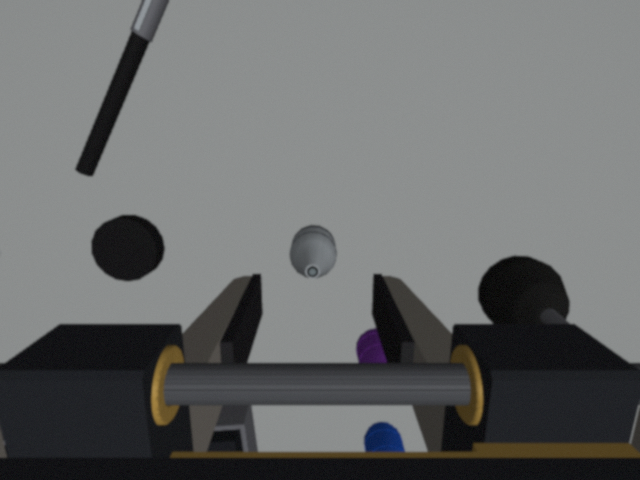

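The long objective's tip is at (312.5,270.5), centred between the fingers (260..374).

```bash
python3 - <<'E'
from h import *
o=get_obs();im=get_image("wrist");print(wz(im,o,(312.5,270.5),62),o["ee_pos"])
E
```

```text
[447.03 178.89  62.  ] [446.15 182.01 119.33]
```

```bash
python3 -m pendant '[0.02,-0.0024,0.0009,0,0,0,0.02,0,0,0,0,0,0.02,0,0,0,0,0,0.015,0,0,0,0,0,0.008,0,0,0,0,0,0.001,0,0,0,0,0,0,0,0,0,0,0]'; python3 -c "
from h import *
go(446.8,180,34,90)"
```

```text
clock: 5.1
ee_pos: [458.9, 178.0, 43.6]
tcp_rot: [0.082, 1.549, 0.076]
force: [-0.5, -0.8, 0.2]
finger_gap: 0.563
t 5.1 pos [458.91 177.97  43.56] toolx [ 0.02  0.   -1.  ] ydir 89.68 F [-0.46 -0.77  0.21] gap 51.8 mm
shift tool [  9.3   2.  -12.3]
turn about world z 0.3 => ax -0.3 q6 -1.4399861441957702
shift in turned tool axes [  9.3   2.  -12.3]
level corr (tool, deg) [-0.    1.24 -0.1 ]
```

```bash
python3 -m pendant '[0,0.002,-0.012,-0.3,1.24,-0.1,0,0,0,0,0,0]'; python3 -c "
from h import *
go(446.8,180,34,90)"
```

```text
clock: 5.27
ee_pos: [447.6, 180.1, 45.4]
tcp_rot: [0.187, 1.57, 0.186]
force: [-0.4, 0.6, -0.3]
finger_gap: 0.566
t 5.27 pos [447.61 180.08  45.36] toolx [ 0.  0. -1.] ydir 89.97 F [-0.38  0.58 -0.25] gap 52.0 mm
shift tool [11.4 -0.1 -0.8]
turn about world z 0.0 => ax -0.0 q6 -1.4389382989558115
shift in turned tool axes [11.4 -0.1 -0.8]
level corr (tool, deg) [-0.    0.07 -0.01]
```

```bash
python3 -m pendant '[0.0055,0,-0.001,0,0.1,0,0.0055,0,-0.001,0,0.1,0,0,0,0,0,0,0]'; python3 -m pendant '[0,0,0,0,0,0,0,0,0,0,0,0,0,0,0,0,0,0,0,0,0,0,0,0]' 0.02 25;python3 -c "
from h import *
go(446.8,180,130,90)"
```

```text
clock: 5.52
ee_pos: [447.0, 180.6, 35.9]
tcp_rot: [0.359, 1.569, 0.359]
force: [-0.1, -0.0, 0.3]
finger_gap: 0.565
clock: 5.85
ee_pos: [446.9, 180.6, 35.8]
tcp_rot: [0.312, 1.569, 0.312]
force: [0.5, -0.6, 0.3]
finger_gap: 0.314
t 5.85 pos [446.9  180.64  35.75] toolx [ 0.  0. -1.] ydir 90.03 F [ 0.53 -0.65  0.3 ] gap 28.8 mm
shift tool [-94.2  -0.6   0.1]
turn about world z -0.0 => ax 0.0 q6 -1.4389910682602598
shift in turned tool axes [-94.2  -0.6   0.1]
level corr (tool, deg) [-0.    0.1  -0.03]
```

```bash
python3 -m pendant '[-0.008,0,0,0,0,0,-0.016,0,0,0,-0.1,0,-0.02,0,0,0,-0.2,0,-0.02,0,0,0,-0.2,0,-0.02,0,0,0,-0.2,0,-0.01,0,0,0,-0.1,0,0,0,0,0,0,0]';python3 -c "
from h import *
go(619.8,94.4,130,90)"
```

```text
clock: 6.43
ee_pos: [442.9, 180.1, 132.9]
tcp_rot: [-0.02, 1.563, -0.02]
force: [-0.1, -0.3, -2.1]
finger_gap: 0.317
t 6.43 pos [442.92 180.14 132.93] toolx [ 0.01 -0.   -1.  ] ydir 90.01 F [-0.06 -0.34 -2.13] gap 29.1 mm
shift tool [  4.4 -85.8 176.8]
turn about world z -0.0 => ax 0.0 q6 -1.4367038423035852
shift in turned tool axes [  4.4 -85.7 176.8]
level corr (tool, deg) [0.   0.47 0.01]
```

```bash
python3 -m pendant '[0,-0.0105,0.018,0,0.47,0,0,-0.0105,0.022,0,0,0,0,-0.0105,0.022,0,0,0,0,-0.0105,0.022,0,0,0,0,-0.0105,0.022,0,0,0,0,-0.0105,0.022,0,0,0,0,-0.0105,0.022,0,0,0,0,-0.0105,0.022,0,0,0,0,0,0,0,0,0,0,0,0,0,0,0]';python3 -c "
from h import *
go(619.8,94.4,110,90)"
```

```text
clock: 7.27
ee_pos: [615.5, 92.4, 119.5]
tcp_rot: [3.095, 1.554, 3.096]
force: [0.4, 0.5, -2.5]
finger_gap: 0.317
t 7.27 pos [615.48  92.43 119.52] toolx [-0.02  0.   -1.  ] ydir 90.08 F [ 0.39  0.54 -2.48] gap 29.2 mm
shift tool [9.4 2.  4.5]
turn about world z -0.1 => ax 0.1 q6 -1.6169884074509755
shift in turned tool axes [9.4 2.  4.5]
level corr (tool, deg) [ 0.   -0.98 -0.05]
```

```bash
python3 -m pendant '[0.009,0.002,0.0045,0,-1,0,0,0,0,0,0,0]'; python3 - <<'E'
from h import *
go(619.8,94.4,62,90)
o=get_obs();im=get_image("wrist");cv2.imwrite("pics/w3.png",im["color"])
print(wz(im,o,(0,0),0)[:0])
H=im["hand_eye"]
# expected pixel of tip if object is on the tool axis: point 62-35.75-... tip is 26.25mm behind TCP
p=np.linalg.inv(H)@[-26.2,0,0,1];q=im["camera_matrix"]@p[:3];print("pred tip px",q[:2]/q[2])
for cam in("scene","side"):
    i=get_image(cam);cv2.imwrite(f"pics/{cam}3.png",i["color"])
    big=proj(i,[[619.8,94.4,36]])[0];print(cam,big)
    x,y=int(big[0]),int(big[1]);cv2.imwrite(f"pics/{cam}3c.png",cv2.resize(i["color"][y-70:y+50,x-80:x+80],None,fx=4,fy=4,interpolation=cv2.INTER_CUBIC))
E
```

```text
clock: 7.43
ee_pos: [618.1, 94.6, 107.9]
tcp_rot: [2.789, 1.567, 2.789]
force: [-0.8, -0.4, -3.8]
finger_gap: 0.318
t 7.43 pos [618.11  94.59 107.87] toolx [-0.  0. -1.] ydir 90.05 F [-0.83 -0.42 -3.81] gap 29.2 mm
shift tool [45.9 -0.2  1.8]
turn about world z -0.0 => ax 0.0 q6 -1.6136948976229883
shift in turned tool axes [45.9 -0.2  1.8]
level corr (tool, deg) [ 0.   -0.18 -0.07]
[]
pred tip px [318.65 345.57]
scene [332.44 296.8 ]
side [317.36 233.59]
```

View pics/w3.png

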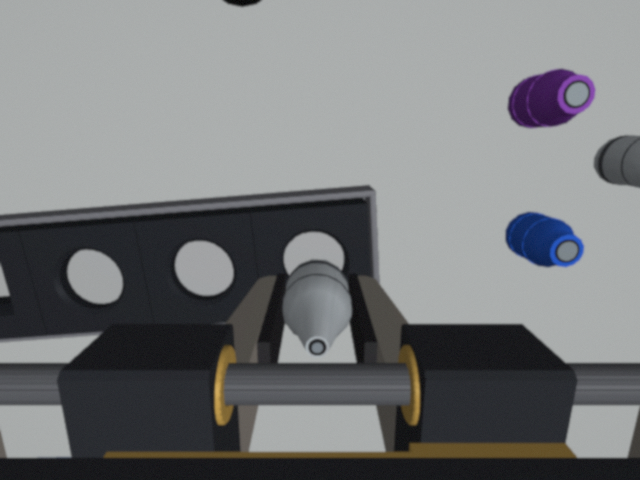

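View pics/side3c.png

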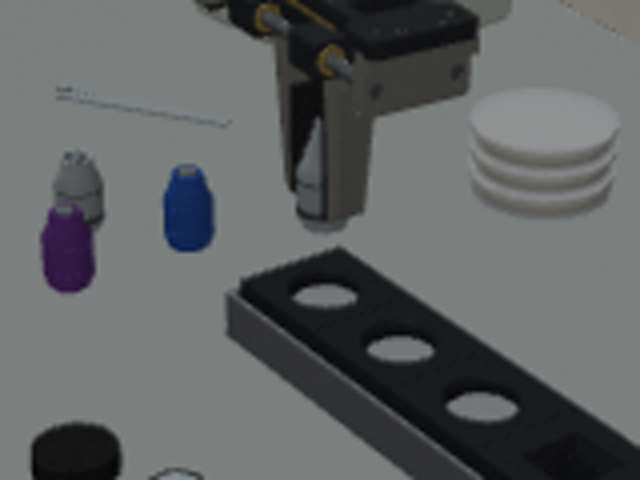

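View pics/scene3c.png

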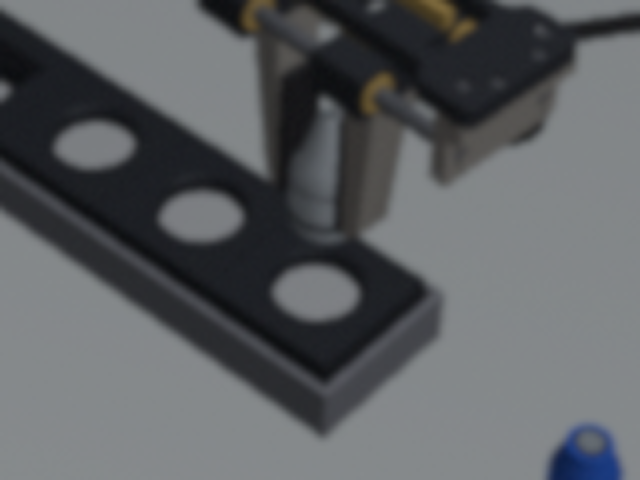

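```bash
python3 - <<'E'
from h import *
o=get_obs();im=get_image("wrist")
g=cv2.cvtColor(im["color"],cv2.COLOR_BGR2GRAY)
m=(g>90).astype(np.uint8)
n,l,s,ce=cv2.connectedComponentsWithStats(m)
for i in range(1,n):
    if 700<s[i,4]<6000:print(s[i],ce[i],wz(im,o,ce[i],28))
# c : fit top arc, columns
ys,xs=np.where((l==l[240,314]));print(xs.min(),xs.max(),ys.min(), s[l[240,314]])
e=cv2.fitEllipse
A=wz(im,o,(204,268),28);B=wz(im,o,(95,277),28);print(A,B,2*A-B,2*B-A)
print(wz(im,o,(314,231.5),26),"floor back edge")
for sfx in("scene","side"):
    i=get_image(sfx);print(sfx)
E
```

```text
[ 284  228   60   45 1858] [313.06 248.17] [614.56  91.51  28.  ]
[ 176  237   59   55 2530] [204.97 263.89] [624.81  23.8   28.  ]
[  70  245   55   55 2330] [ 96.98 272.41] [630.48 -44.62  28.  ]
[ 278  264   79  100 5891] [317.84 318.7 ] [662.21  94.53  28.  ]
[   0  328  106   36 2803] [ 45.86 345.99] [682.01 -85.81  28.  ]
[ 214  347  196   78 2983] [289.71 389.33] [714.93  75.34  28.  ]
[   0  404   71   52 3277] [ 32.66 428.69] [ 746.83 -106.44   28.  ]
[ 565  404   75   54 3543] [601.41 429.75] [747.59 294.83  28.  ]
284 343 228 [ 284  228   60   45 1858]
[627.52  23.    28.  ] [633.54 -46.3   28.  ] [621.51  92.29  28.  ] [ 639.56 -115.6    28.  ]
[604.42  92.09  26.  ] floor back edge
scene
side
```

```bash
python3 -m pendant '[0.008,-0.0018,0.0015,0,-0.18,0,0.008,0,0,0,0,0,0.008,0,0,0,0,0,0,0,0,0,0,0]'; python3 -c "
from h import *
go(619.5,92.8,62,90)"
```

```text
clock: 8.07
ee_pos: [622.5, 92.5, 86.5]
tcp_rot: [0.059, 1.563, 0.06]
force: [-0.1, -0.2, -2.1]
finger_gap: 0.32
t 8.07 pos [622.49  92.47  86.52] toolx [ 0.01  0.   -1.  ] ydir 90.08 F [-0.08 -0.22 -2.07] gap 29.4 mm
shift tool [24.5  0.3 -3.2]
turn about world z -0.1 => ax 0.1 q6 -1.6172197956180807
shift in turned tool axes [24.5  0.3 -3.2]
level corr (tool, deg) [ 0.    0.45 -0.03]
```

```bash
python3 -m pendant '[0.007,0,-0.0032,0,0.6,0,0.007,0,-0.001,0,0.15,0,0.005,0,-0.001,0,0.1,0,0,0,0,0,0,0]'; python3 -c "
from h import *
go(619.5,92.8,62,90)"
```

```text
clock: 8.4
ee_pos: [615.8, 92.5, 64.1]
tcp_rot: [3.091, 1.56, 3.092]
force: [-0.2, 0.4, -2.6]
finger_gap: 0.319
t 8.4 pos [615.81  92.49  64.07] toolx [-0.01  0.   -1.  ] ydir 90.08 F [-0.18  0.39 -2.6 ] gap 29.3 mm
shift tool [2.  0.3 3.7]
turn about world z -0.1 => ax 0.1 q6 -1.6168879164845538
shift in turned tool axes [2.  0.3 3.7]
level corr (tool, deg) [ 0.   -0.64 -0.03]
```

```bash
python3 -m pendant '[0,0,0.0036,0,-0.64,0,0.001,0,0,0,0,0,0.001,0,0,0,0,0,0,0,0,0,0,0]'; python3 -c "
from h import *
go(619.5,92.8,62,90)"
```

```text
clock: 8.73
ee_pos: [620.0, 92.5, 62.1]
tcp_rot: [0.405, 1.569, 0.406]
force: [-0.9, -0.6, -2.2]
finger_gap: 0.319
t 8.73 pos [620.02  92.5   62.1 ] toolx [ 0.  0. -1.] ydir 90.08 F [-0.88 -0.62 -2.24] gap 29.3 mm
shift tool [ 0.1  0.3 -0.5]
turn about world z -0.1 => ax 0.1 q6 -1.6171524901443581
shift in turned tool axes [ 0.1  0.3 -0.5]
level corr (tool, deg) [ 0.    0.08 -0.03]
```

```bash
python3 -m pendant '[0.001,0,0,0,0,0,0.0007,0,0,0,0,0,0,0,0,0,0,0]'
```

```text
clock: 8.98
ee_pos: [620.9, 92.5, 62.0]
tcp_rot: [0.124, 1.567, 0.125]
force: [0.1, 0.6, -2.7]
finger_gap: 0.319
```

```bash
python3 -m pendant '[0.002,0,-0.001,0,0.2,0,0,0,0,0,0,0]';python3 -m pendant '[0.001,0,0,0,0,0,0,0,0,0,0,0]'
```

```text
clock: 9.15
ee_pos: [621.7, 92.5, 62.3]
tcp_rot: [0.077, 1.567, 0.079]
force: [-0.5, -0.0, -1.6]
finger_gap: 0.318
clock: 9.32
ee_pos: [622.3, 92.5, 61.8]
tcp_rot: [0.045, 1.565, 0.047]
force: [-0.5, 0.2, -0.2]
finger_gap: 0.319
```

```bash
python3 -m pendant '[0,0,0,0,0,0,0,0,0,0,0,0,0,0,0,0,0,0]' 0.04;python3 -m pendant '[-0.008,0,0,0,0,0,-0.015,0,0,0,0,0,-0.02,0,0,0,0,0,-0.02,0,0,0,0,0,-0.02,0,0,0,0,0,0,0,0,0,0,0]' 0.052; python3 - <<'E'
from h import *
go(560,288,140,90)
i=get_image("side");cv2.imwrite("pics/side4.png",cv2.resize(i["color"][170:320,230:430],None,fx=4,fy=4,interpolation=cv2.INTER_CUBIC))
E
```

```text
clock: 9.57
ee_pos: [622.6, 92.4, 61.6]
tcp_rot: [0.035, 1.565, 0.036]
force: [-0.2, -1.1, -0.2]
finger_gap: 0.438
clock: 10.07
ee_pos: [621.1, 92.4, 148.2]
tcp_rot: [0.109, 1.568, 0.11]
force: [0.2, -0.3, 1.0]
finger_gap: 0.57
t 10.07 pos [621.07  92.36 148.25] toolx [ 0.  0. -1.] ydir 90.08 F [ 0.24 -0.3   1.  ] gap 52.4 mm
shift tool [  8.1 195.7 -60.8]
turn about world z -0.1 => ax 0.1 q6 -1.617037711804668
shift in turned tool axes [  8.1 195.6 -61.1]
level corr (tool, deg) [ 0.    0.18 -0.02]
```

View pics/side4.png

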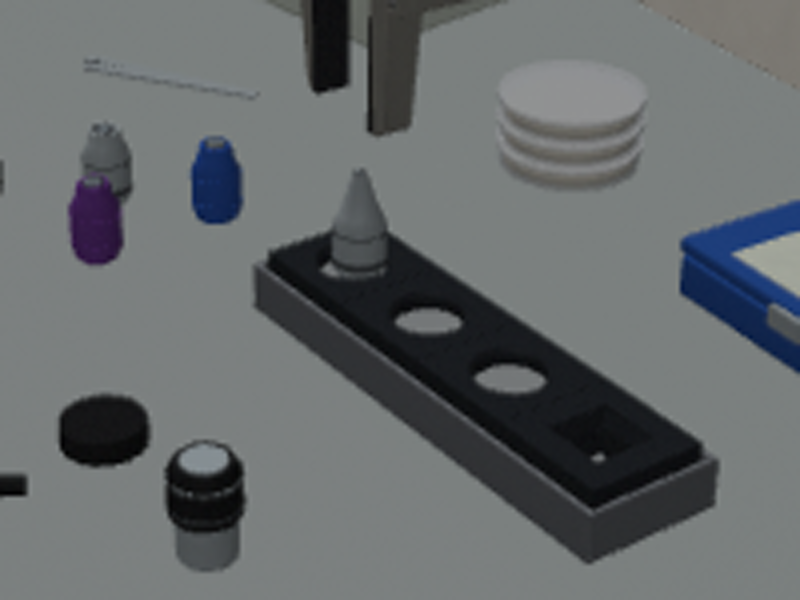

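The long objective stands in well c. Next is the medium one, the grey part.

```bash
python3 -m pendant '[0,0.02,-0.007,0,0.18,0,0.001,0.025,-0.0075,0,0,0,0.001,0.025,-0.0075,0,0,0,0.001,0.025,-0.0075,0,0,0,0.001,0.025,-0.0075,0,0,0,0.001,0.025,-0.0075,0,0,0,0.001,0.025,-0.0075,0,0,0,0.001,0.025,-0.0075,0,0,0,0,0,0,0,0,0,0,0,0,0,0,0]'; python3 -c "
from h import *
go(559.7,287,120,90)"
```

```text
clock: 10.95
ee_pos: [551.6, 292.7, 124.6]
tcp_rot: [-2.937, 1.552, -2.94]
force: [0.8, -1.2, 1.1]
finger_gap: 0.565
t 10.95 pos [551.62 292.71 124.64] toolx [-0.02 -0.   -1.  ] ydir 89.84 F [ 0.84 -1.19  1.08] gap 51.9 mm
shift tool [ 4.5 -5.7  8.2]
turn about world z 0.2 => ax -0.2 q6 -1.274904935817617
shift in turned tool axes [ 4.5 -5.7  8.2]
level corr (tool, deg) [ 0.   -1.08  0.22]
```

```bash
python3 -m pendant '[0.0045,-0.0057,0.008,-0.2,-1.08,0.22,0,0,0,0,0,0]'; python3 - <<'E'
from h import *
go(559.7,287,120,90)
o=get_obs();im=get_image("wrist");cv2.imwrite("pics/w5.png",im["color"])
for m in mark_of("medium_center","wrist")[:4]:print(m["point"],m["confidence"],wz(im,o,m["point"],24))
E
```

```text
clock: 11.12
ee_pos: [558.5, 286.3, 117.5]
tcp_rot: [-2.698, 1.568, -2.696]
force: [0.5, 0.6, 0.4]
finger_gap: 0.567
t 11.12 pos [558.5  286.26 117.51] toolx [-0. -0. -1.] ydir 90.11 F [0.46 0.6  0.44] gap 52.1 mm
shift tool [-2.5  0.7  1.2]
turn about world z -0.1 => ax 0.1 q6 -1.2909333488631336
shift in turned tool axes [-2.5  0.7  1.2]
level corr (tool, deg) [-0.   -0.15  0.07]
[220.3, 196.5] 0.87 [522.86 224.84  24.  ]
[314.9, 251.0] 0.8 [558.32 284.23  24.  ]
```

View pics/w5.png

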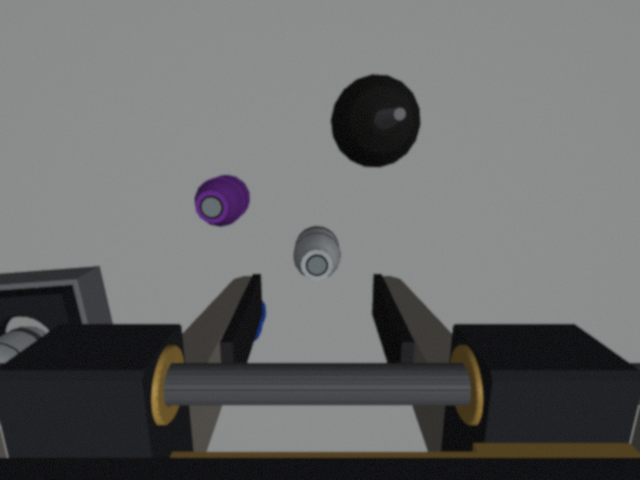

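```bash
python3 - <<'E'
from h import *
o=get_obs();im=get_image("wrist");print(wz(im,o,(316.5,265),48),o["ee_pos"])
E
python3 -m pendant '[0.014,0,0.001,0,-0.1,0,0.014,0,0,0,0.15,0,0.014,0,-0.001,0,0.25,0,0.01,0,-0.002,0,0.25,0,0,0,0,0,0,0]'; python3 -c "
from h import *
go(559.2,285.5,36,90)"
```

```text
[560.3  285.98  48.  ] [558.42 286.86 118.53]
clock: 11.68
ee_pos: [557.8, 285.9, 65.3]
tcp_rot: [3.074, 1.56, 3.072]
force: [-1.1, -0.2, -1.0]
finger_gap: 0.569
t 11.68 pos [557.83 285.89  65.26] toolx [-0.01  0.   -1.  ] ydir 89.9 F [-1.14 -0.16 -1.05] gap 52.3 mm
shift tool [29.2 -0.4  1.7]
turn about world z 0.1 => ax -0.1 q6 -1.2915770940678462
shift in turned tool axes [29.2 -0.4  1.7]
level corr (tool, deg) [ 0.   -0.62 -0.04]
```

```bash
python3 -m pendant '[0.01,0,0.002,0,-0.5,0,0.01,0,0,0,0.1,0,0.008,0,-0.001,0,0.2,0,0,0,0,0,0,0]'; python3 -c "
from h import *
go(559.8,285.7,36,90)"
```

```text
clock: 12.02
ee_pos: [557.9, 285.7, 34.5]
tcp_rot: [3.117, 1.561, 3.115]
force: [-0.3, 0.8, -0.9]
finger_gap: 0.562
t 12.02 pos [557.89 285.68  34.54] toolx [-0.01  0.   -1.  ] ydir 89.89 F [-0.35  0.79 -0.92] gap 51.6 mm
shift tool [-1.5  0.   1.9]
turn about world z 0.1 => ax -0.1 q6 -1.291188748459775
shift in turned tool axes [-1.5  0.   1.9]
level corr (tool, deg) [ 0.   -0.57 -0.01]
```

```bash
python3 -m pendant '[-0.001,0,0.002,0,-0.57,0,0,0,0,0,0,0]';python3 -m pendant '[0,0,0,0,0,0,0,0,0,0,0,0,0,0,0,0,0,0,0,0,0,0,0,0]' 0.02 25;python3 -c "
from h import *
go(625.3,25,140,90)"
```

```text
clock: 12.18
ee_pos: [559.9, 285.7, 35.3]
tcp_rot: [2.859, 1.571, 2.857]
force: [-0.1, -0.3, 0.2]
finger_gap: 0.565
clock: 12.52
ee_pos: [561.3, 286.2, 37.5]
tcp_rot: [0.302, 1.567, 0.3]
force: [-0.1, 0.8, -0.8]
finger_gap: 0.315
t 12.52 pos [561.3  286.19  37.49] toolx [ 0.  0. -1.] ydir 89.9 F [-0.05  0.84 -0.8 ] gap 29.0 mm
shift tool [-102.6 -261.    64.8]
turn about world z 0.1 => ax -0.1 q6 -1.289013163540459
shift in turned tool axes [-102.6 -261.1   64.3]
level corr (tool, deg) [-0.    0.19 -0.06]
```

```bash
python3 -m pendant '[-0.008,0,0,0,0.1,0,-0.016,0,0,0,-0.1,0,-0.02,0,0,0,-0.2,0,-0.02,0,0,0,-0.2,0,-0.02,0,0,0,-0.2,0,-0.015,0,0,0,-0.1,0,0,0,0,0,0,0]';python3 -c "
from h import *
go(625.3,25,140,90)"
```

```text
clock: 13.1
ee_pos: [558.8, 285.5, 141.5]
tcp_rot: [-0.019, 1.56, -0.02]
force: [0.7, -0.1, -0.3]
finger_gap: 0.318
t 13.1 pos [558.79 285.55 141.5 ] toolx [ 0.01 -0.   -1.  ] ydir 89.89 F [ 0.7  -0.14 -0.28] gap 29.2 mm
shift tool [   2.3 -260.4   67. ]
turn about world z 0.1 => ax -0.1 q6 -1.2860416326415285
shift in turned tool axes [   2.3 -260.5   66.5]
level corr (tool, deg) [-0.    0.63  0.01]
```

```bash
python3 -m pendant '[-0.001,-0.025,0,0,0.63,0,-0.001,-0.029,0,0,0,0,-0.001,-0.029,0,0,0,0,-0.001,-0.029,0,0,0,0,-0.001,-0.029,0,0,0,0,-0.001,-0.029,0,0,0,0,-0.001,-0.029,0,0,0,0,-0.001,-0.029,0,0,0,0,-0.001,-0.028,0.01,0,0,0,0,0,0.02,0,0,0,0,0,0.02,0,0,0,0,0,0,0,0,0]';python3 -c "
from h import *
go(625.3,25,110,90)"
```

```text
clock: 14.1
ee_pos: [605.4, 18.3, 144.8]
tcp_rot: [2.871, 1.563, 2.871]
force: [0.1, -0.8, -1.1]
finger_gap: 0.316
t 14.1 pos [605.42  18.35 144.83] toolx [-0.01  0.   -1.  ] ydir 89.99 F [ 0.12 -0.84 -1.14] gap 29.1 mm
shift tool [34.7  6.6 20.1]
turn about world z 0.0 => ax -0.0 q6 -1.7402184984406748
shift in turned tool axes [34.7  6.6 20.1]
level corr (tool, deg) [-0.   -0.4  -0.11]
```

```bash
python3 -m pendant '[0.012,0.0035,0.01,0,-0.4,-0.1,0.012,0.003,0.01,0,0,0,0.01,0,0,0,0,0,0,0,0,0,0,0]'; python3 - <<'E'
from h import *
go(625.3,25,110,90)
o=get_obs();im=get_image("wrist");cv2.imwrite("pics/w6.png",im["color"])
g=cv2.cvtColor(im["color"],cv2.COLOR_BGR2GRAY);m=(g>90).astype(np.uint8)
n,l,s,ce=cv2.connectedComponentsWithStats(m)
for i in range(1,n):
    if 700<s[i,4]<6000:print(s[i],ce[i],wz(im,o,ce[i],28))
p=np.linalg.inv(im["hand_eye"])@[-11,0,0,1];q=im["camera_matrix"]@p[:3];print("pred tip px",q[:2]/q[2])
E
```

```text
clock: 14.43
ee_pos: [624.0, 24.9, 107.2]
tcp_rot: [2.976, 1.567, 2.975]
force: [0.0, 0.1, -1.6]
finger_gap: 0.315
t 14.43 pos [623.99  24.85 107.17] toolx [-0.  0. -1.] ydir 89.96 F [ 0.01  0.05 -1.62] gap 29.0 mm
shift tool [-2.8  0.1  1.3]
turn about world z 0.0 => ax -0.0 q6 -1.7235685770575317
shift in turned tool axes [-2.8  0.1  1.3]
level corr (tool, deg) [ 0.   -0.23 -0.04]
[ 398  222   75   80 3692] [437.5  259.75] [625.32  98.5   28.  ]
[ 177  240   60   56 2621] [206.55 267.76] [630.28 -43.98  28.  ]
[  89  252   34   38 1000] [105.56 270.48] [ 631.96 -106.67   28.  ]
[ 214  347  197   78 5561] [300.53 387.86] [715.26  13.16  28.  ]
[   0  376   60   26 1322] [ 28.56 388.93] [ 715.8  -169.89   28.  ]
[ 575  376   65   26 1565] [607.58 388.31] [715.93 219.8   28.  ]
[   0  403   72   56 3658] [ 33.47 431.08] [ 749.27 -172.67   28.  ]
[ 405  403  235   55 4824] [571.43 434.84] [752.96 201.42  28.  ]
pred tip px [318.48 325.46]
```

View pics/w6.png

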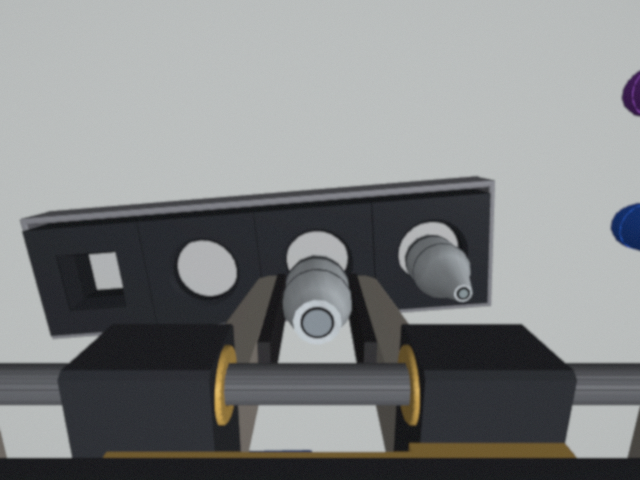

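```bash
python3 - <<'E'
from h import *
o=get_obs();im=get_image("wrist")
for n,p,z in[("longtip",(463,293.5),88),("cutmouth",(92,279),36),("cutfl",(106,271),10),("b",(207.5,268),28)]:print(n,wz(im,o,p,z))
E
python3 -m pendant '[0.009,0,0.001,0,-0.2,0,0.009,0,0,0,0.1,0,0.009,0,-0.001,0,0.2,0,0,0,0,0,0,0]'; python3 -c "
from h import *
go(625.3,25,62.5,90)"
```

```text
longtip [623.87  92.34  88.  ]
cutmouth [ 635.41 -111.61   36.  ]
cutfl [ 639.21 -117.39   10.  ]
b [631.19 -43.73  28.  ]
clock: 14.87
ee_pos: [624.8, 24.6, 82.2]
tcp_rot: [-1.463, 1.57, -1.464]
force: [-0.7, 0.2, -2.3]
finger_gap: 0.318
t 14.87 pos [624.83  24.63  82.22] toolx [ 0. -0. -1.] ydir 89.98 F [-0.73  0.16 -2.26] gap 29.2 mm
shift tool [19.7  0.4  0.5]
turn about world z 0.0 => ax -0.0 q6 -1.7236099974094294
shift in turned tool axes [19.7  0.4  0.5]
level corr (tool, deg) [-0.    0.    0.02]
```

```bash
python3 -m pendant '[0.007,0,0,0,0.1,0,0.006,0,-0.0005,0,0.15,0,0.004,0,-0.0005,0,0.1,0,0,0,0,0,0,0]'; python3 -c "
from h import *
go(625.3,25,62.5,90)"
```

```text
clock: 15.2
ee_pos: [623.6, 24.5, 63.5]
tcp_rot: [-3.077, 1.564, -3.077]
force: [0.3, -0.1, -1.2]
finger_gap: 0.315
t 15.2 pos [623.64  24.5   63.47] toolx [-0.01 -0.   -1.  ] ydir 89.97 F [ 0.32 -0.08 -1.2 ] gap 29.0 mm
shift tool [1.  0.5 1.7]
turn about world z 0.0 => ax -0.0 q6 -1.7229181469703116
shift in turned tool axes [1.  0.5 1.7]
level corr (tool, deg) [ 0.   -0.38  0.02]
```

```bash
python3 -m pendant '[0.0015,0,0.001,0,-0.3,0,0,0,0,0,0,0]'; python3 -m pendant '[0.0015,0,0,0,0,0,0,0,0,0,0,0]'; python3 -m pendant '[0.001,0,0,0,0,0,0,0,0,0,0,0]'
```

```text
clock: 15.37
ee_pos: [624.7, 24.5, 63.9]
tcp_rot: [-2.906, 1.568, -2.906]
force: [0.5, -0.1, -1.0]
finger_gap: 0.316
clock: 15.53
ee_pos: [625.7, 24.3, 63.6]
tcp_rot: [-1.563, 1.57, -1.563]
force: [0.4, 0.9, -1.6]
finger_gap: 0.323
clock: 15.7
ee_pos: [626.3, 24.3, 63.5]
tcp_rot: [-0.738, 1.569, -0.738]
force: [0.3, -0.2, -0.9]
finger_gap: 0.314
```

```bash
python3 -m pendant '[0.003,0,-0.001,0,0.1,0,0,0,0,0,0,0]'; python3 -m pendant '[0.002,0,-0.0005,0,0.1,0,0,0,0,0,0,0]'
```

```text
clock: 15.87
ee_pos: [627.3, 24.2, 64.1]
tcp_rot: [-0.417, 1.567, -0.417]
force: [0.1, 0.1, -1.9]
finger_gap: 0.316
clock: 16.03
ee_pos: [628.1, 24.0, 63.4]
tcp_rot: [-0.38, 1.566, -0.38]
force: [-0.7, -0.5, -0.9]
finger_gap: 0.318
```

```bash
python3 - <<'E'
from h import *
go(625.3,25,62.5,90)
a=[]
for cam,r in(("side",(190,300,270,420)),("scene",(210,320,240,390))):
    i=get_image(cam);a.append(cv2.resize(i["color"][r[0]:r[1],r[2]:r[3]],(600,440),interpolation=cv2.INTER_CUBIC)[:, :400])
cv2.imwrite("pics/p7.png",np.hstack(a))
E
```

```text
t 16.03 pos [628.15  24.    63.38] toolx [ 0. -0. -1.] ydir 90.0 F [-0.67 -0.55 -0.88] gap 29.2 mm
shift tool [ 0.9  1.  -2.9]
turn about world z -0.0 => ax 0.0 q6 -1.7234003946457952
shift in turned tool axes [ 0.9  1.  -2.9]
level corr (tool, deg) [0.   0.28 0.11]
```

View pics/p7.png

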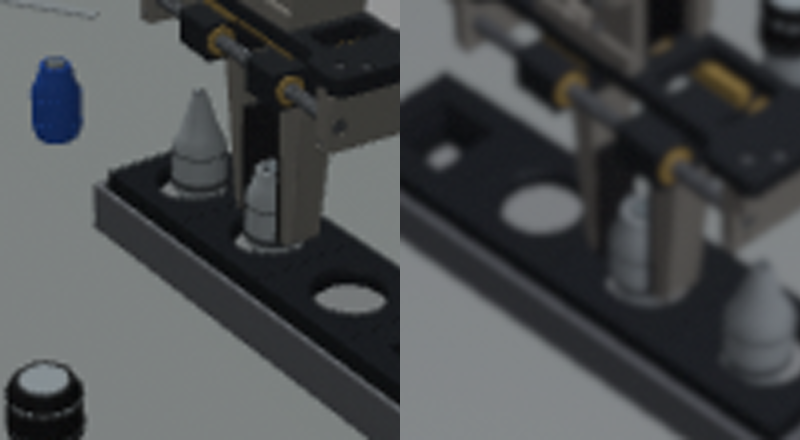

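```bash
python3 -m pendant '[0.001,0.0005,-0.003,0,0.3,0.1,0.003,0,-0.001,0,0.1,0,0.003,0,-0.001,0,0.1,0,0,0,0,0,0,0]'; python3 -c "
from h import *
go(625.3,25,62.5,90)"
```

```text
clock: 16.47
ee_pos: [627.4, 24.2, 63.9]
tcp_rot: [-0.187, 1.566, -0.187]
force: [0.1, -0.2, -1.4]
finger_gap: 0.318
t 16.47 pos [627.45  24.16  63.87] toolx [ 0. -0. -1.] ydir 90.01 F [ 0.06 -0.16 -1.4 ] gap 29.2 mm
shift tool [ 1.4  0.8 -2.2]
turn about world z -0.0 => ax 0.0 q6 -1.7244266245169786
shift in turned tool axes [ 1.4  0.8 -2.2]
level corr (tool, deg) [0.   0.27 0.05]
```

```bash
python3 -m pendant '[0.004,0.0005,-0.002,0,0.3,0]';python3 -m pendant '[0.004,0,-0.0005,0,0,0]';python3 -m pendant '[0.003,0,-0.0005,0,0.1,0]'
```

```text
clock: 16.55
ee_pos: [627.6, 24.1, 63.0]
tcp_rot: [-0.438, 1.566, -0.438]
force: [-5.0, -0.1, 31.8]
finger_gap: 0.316
clock: 16.63
ee_pos: [628.2, 24.1, 63.0]
tcp_rot: [-0.418, 1.565, -0.418]
force: [-14.5, 2.2, 32.2]
finger_gap: 0.319
clock: 16.72
ee_pos: [628.2, 24.1, 63.1]
tcp_rot: [-0.61, 1.566, -0.609]
force: [-7.7, -0.4, 17.3]
finger_gap: 0.315
```

```bash
python3 -m pendant '[0,0,-0.001,0,0.2,0,0,0,0,0,0,0]';python3 -m pendant '[0,0,0,0,0,0,0,0,0,0,0,0,0,0,0,0,0,0]' 0.04;python3 -m pendant '[-0.008,0,0,0,0,0,-0.015,0,0,0,0,0,-0.02,0,0,0,0,0,-0.02,0,0,0,0,0,-0.025,0,0,0,0,0,0,0,0,0,0,0]' 0.052; python3 - <<'E'
from h import *
go(451,-58,140,90)
o=get_obs();im=get_image("wrist");cv2.imwrite("pics/w8.png",im["color"])
E
```

```text
clock: 16.88
ee_pos: [626.6, 24.2, 63.2]
tcp_rot: [-1.848, 1.568, -1.846]
force: [0.1, -0.1, -0.4]
finger_gap: 0.316
clock: 17.13
ee_pos: [625.0, 24.4, 60.5]
tcp_rot: [-2.698, 1.566, -2.697]
force: [-0.0, -0.4, -0.2]
finger_gap: 0.438
clock: 17.63
ee_pos: [622.5, 24.9, 148.9]
tcp_rot: [-3.108, 1.557, -3.108]
force: [0.7, -1.2, 1.1]
finger_gap: 0.565
t 17.63 pos [622.46  24.87 148.92] toolx [-0.01 -0.   -1.  ] ydir 90.03 F [ 0.67 -1.23  1.06] gap 51.9 mm
shift tool [  11.3  -82.8 -171.4]
turn about world z -0.0 => ax 0.0 q6 -1.7230970942219683
shift in turned tool axes [  11.3  -82.9 -171.3]
level corr (tool, deg) [-0.   -0.77  0.03]
```

View pics/w8.png

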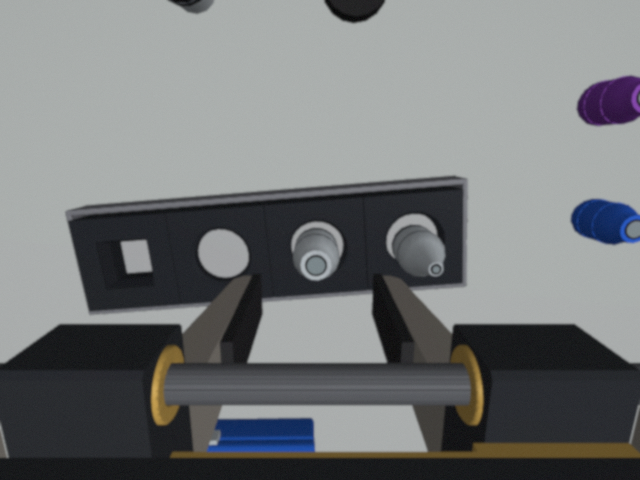

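Medium stands in well a, with its nose at (316,264). Long is in c. I'll zoom in to refine the cutout.

```bash
python3 - <<'E'
from h import *
im=cv2.imread("pics/w8.png")
cv2.imwrite("pics/w8c.png",cv2.convertScaleAbs(cv2.resize(im[205:315,65:265],None,fx=4,fy=4,interpolation=cv2.INTER_CUBIC),alpha=2.2))
E
```

```text
(no output)
```

View pics/w8c.png

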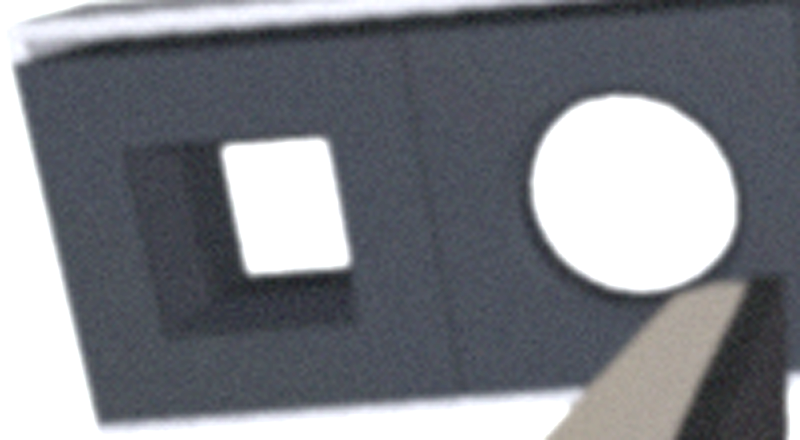

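```bash
python3 - <<'E'
from h import *
o=get_obs();im=get_image("wrist");print(o["ee_pos"])
f=lambda p,z:wz(im,o,(p[0]/4+65,p[1]/4+205),z)
c=[f(p,36) for p in((125,147),(163,338),(355,322),(331,136))]
print(np.array(c),np.mean(c,0))
b=[f(p,36) for p in((17,62),(100,423),(466,390),(405,38))];print(np.array(b),np.mean(b,0))
g=cv2.cvtColor(im["color"],cv2.COLOR_BGR2GRAY);m=(g>90).astype(np.uint8)
n,l,s,ce=cv2.connectedComponentsWithStats(m);k=l[250,222];print("b",wz(im,o,(222.5,253),28))
print("medtip",wz(im,o,(316,264.5),74),"longtip",wz(im,o,(435.5,268.5),88))
e=np.array([(315,222.5),(342.5,246),(292,246)]);print("a rim-ish",[wz(im,o,p,26) for p in e])
E
```

```text
[621.2   25.03 146.31]
[[ 617.61 -128.14   36.  ]
 [ 652.64 -126.05   36.  ]
 [ 649.63  -91.54   36.  ]
 [ 615.66  -92.32   36.  ]] [ 633.88 -109.51   36.  ]
[[ 602.68 -144.57   36.  ]
 [ 668.93 -139.51   36.  ]
 [ 662.56  -72.87   36.  ]
 [ 598.54  -77.99   36.  ]] [ 633.18 -108.74   36.  ]
b [627.89 -43.32  28.  ]
medtip [622.33  23.88  74.  ] longtip [620.37  91.09  88.  ]
a rim-ish [array([606.02,  23.08,  26.  ]), array([623.23,  42.85,  26.  ]), array([623.23,   6.5 ,  26.  ])]
```

```bash
python3 -m pendant '[0,-0.01,-0.018,0,-0.5,0,0,-0.0105,-0.0215,0,-0.1,0,0,-0.0105,-0.0215,0,-0.1,0,0,-0.0105,-0.0215,0,-0.1,0,0,-0.0105,-0.0215,0,-0.1,0,0,-0.0105,-0.0215,0,-0.1,0,0,-0.0105,-0.0215,0,-0.1,0,0,-0.0105,-0.0215,0,-0.1,0,0,0,0,0,0,0]';python3 -c "
from h import *
go(451,-58,135,90)"
```

```text
clock: 18.48
ee_pos: [435.2, -57.7, 130.4]
tcp_rot: [2.78, 1.547, 2.783]
force: [-0.0, 0.4, -0.8]
finger_gap: 0.566
t 18.48 pos [435.17 -57.67 130.42] toolx [-0.02  0.01 -1.  ] ydir 90.18 F [-0.01  0.38 -0.82] gap 52.0 mm
shift tool [-4.9 -0.3 15.7]
turn about world z -0.2 => ax 0.2 q6 -1.9811528830811966
shift in turned tool axes [-4.9 -0.3 15.7]
level corr (tool, deg) [-0.   -1.27 -0.48]
```

```bash
python3 -m pendant '[-0.005,0,0.015,0.2,-1.27,-0.48,0,0,0,0,0,0]'; python3 - <<'E'
from h import *
go(451,-58,52,90)
o=get_obs();im=get_image("wrist");cv2.imwrite("pics/w9.png",im["color"])
for m in mark_of("eyepiece_center","wrist")[:1]:print(m["point"],m["confidence"],wz(im,o,m["point"],27))
g=cv2.cvtColor(im["color"],cv2.COLOR_BGR2GRAY);m=(g>170).astype(np.uint8)
n,l,s,ce=cv2.connectedComponentsWithStats(m)
for i in range(1,n):
    if s[i,4]>100:print(s[i],ce[i],wz(im,o,ce[i],54))
E
```

```text
clock: 18.65
ee_pos: [449.7, -57.5, 133.3]
tcp_rot: [2.238, 1.57, 2.234]
force: [-0.6, 0.8, -0.1]
finger_gap: 0.566
t 18.65 pos [449.69 -57.46 133.33] toolx [-0.  0. -1.] ydir 89.81 F [-0.65  0.8  -0.15] gap 52.1 mm
shift tool [81.3 -0.6  1.4]
turn about world z 0.2 => ax -0.2 q6 -1.9628660769565305
shift in turned tool axes [81.3 -0.6  1.4]
level corr (tool, deg) [-0.   -0.04 -0.05]
[311.0, 249.2] 0.7 [452.08 -62.02  27.  ]
```

View pics/w9.png

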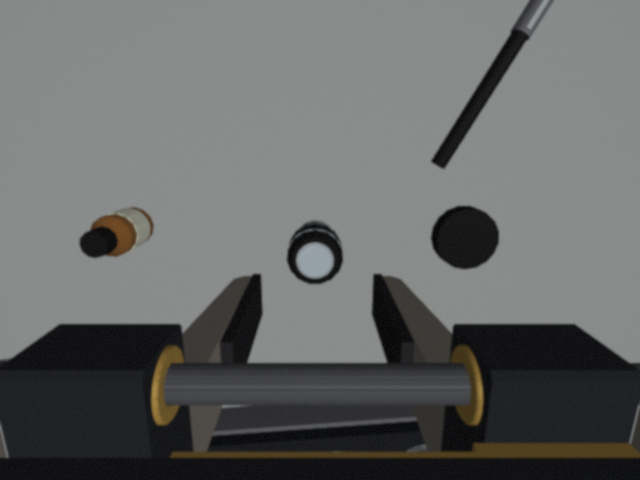

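Eyepiece lens is at (315,260.5), centred between the fingers. Cap is at (465,237), oil bottle at left.

```bash
python3 - <<'E'
from h import *
o=get_obs();im=get_image("wrist");print(wz(im,o,(315,260.5),54),wz(im,o,(465,237),14),o["ee_pos"])
E
python3 -m pendant '[0.014,-0.0005,0.001,0,0,0,0.014,0,0,0,0.15,0,0.014,0,-0.001,0,0.2,0,0.012,0,-0.001,0,0.2,0,0,0,0,0,0,0]'; python3 -c "
from h import *
go(451,-58.5,51,90)"
```

```text
[449.82 -58.54  54.  ] [445.08  48.07  14.  ] [448.36 -56.92 132.57]
clock: 19.22
ee_pos: [451.3, -56.3, 77.6]
tcp_rot: [3.067, 1.56, 3.07]
force: [-0.2, -0.0, -1.0]
finger_gap: 0.565
t 19.22 pos [451.28 -56.29  77.62] toolx [-0.01  0.   -1.  ] ydir 90.17 F [-0.23 -0.01 -0.99] gap 51.9 mm
shift tool [26.6 -2.2  0. ]
turn about world z -0.2 => ax 0.2 q6 -1.960394648224538
shift in turned tool axes [26.6 -2.2  0. ]
level corr (tool, deg) [-0.   -0.63 -0.05]
```

```bash
python3 -m pendant '[0.009,-0.002,0,0.2,-0.5,0,0.009,0,-0.001,0,0.15,0,0.008,0,-0.001,0,0.15,0,0,0,0,0,0,0]'; python3 -c "
from h import *
go(450.5,-58.5,51,90)"
```

```text
clock: 19.55
ee_pos: [451.2, -57.7, 51.2]
tcp_rot: [3.05, 1.564, 3.052]
force: [-1.0, 0.6, -0.8]
finger_gap: 0.565
t 19.55 pos [451.16 -57.69  51.23] toolx [-0.01  0.   -1.  ] ydir 90.11 F [-1.03  0.58 -0.82] gap 51.9 mm
shift tool [ 0.2 -0.8 -0.7]
turn about world z -0.1 => ax 0.1 q6 -1.9639912353665703
shift in turned tool axes [ 0.2 -0.8 -0.7]
level corr (tool, deg) [-0.   -0.39 -0.04]
```

```bash
python3 -m pendant '[0.0005,-0.0008,-0.0007,0,-0.39,0,0,0,0,0,0,0]';python3 -m pendant '[0,0,0,0,0,0,0,0,0,0,0,0,0,0,0,0,0,0]' 0.025 45;python3 -m pendant '[0,0,0,0,0,0]';python3 -c "
from h import *
go(450.5,-58.5,51,90)"
```

```text
clock: 19.72
ee_pos: [450.8, -58.4, 50.8]
tcp_rot: [1.175, 1.57, 1.178]
force: [0.4, -0.1, -1.1]
finger_gap: 0.565
clock: 19.97
ee_pos: [451.7, -58.8, 52.1]
tcp_rot: [-0.075, 1.568, -0.073]
force: [-0.1, 0.7, -1.0]
finger_gap: 0.378
clock: 20.05
ee_pos: [451.9, -58.8, 52.3]
tcp_rot: [-0.107, 1.568, -0.104]
force: [0.4, -0.1, -0.7]
finger_gap: 0.379
t 20.05 pos [451.85 -58.8   52.33] toolx [ 0. -0. -1.] ydir 90.14 F [ 0.43 -0.07 -0.71] gap 34.8 mm
shift tool [ 1.3  0.3 -1.4]
turn about world z -0.1 => ax 0.1 q6 -1.9701476389487285
shift in turned tool axes [ 1.3  0.3 -1.4]
level corr (tool, deg) [0.   0.17 0.02]
```

```bash
python3 -m pendant '[-0.008,0,0,0,0.1,0,-0.016,0,0,0,-0.1,0,-0.02,0,0,0,-0.2,0,-0.02,0,0,0,-0.2,0,-0.02,0,0,0,-0.2,0,-0.005,0,0,0,-0.1,0,0,0,0,0,0,0]';python3 -c "
from h import *
go(636,-110.5,140,90)"
```

```text
clock: 20.63
ee_pos: [449.7, -58.1, 146.4]
tcp_rot: [0.077, 1.559, 0.079]
force: [-0.1, 0.9, -1.3]
finger_gap: 0.38
t 20.63 pos [449.73 -58.1  146.42] toolx [ 0.01  0.   -1.  ] ydir 90.15 F [-0.14  0.87 -1.27] gap 34.9 mm
shift tool [  8.6 -52.9 186. ]
turn about world z -0.1 => ax 0.1 q6 -1.9755161891215325
shift in turned tool axes [  8.6 -52.4 186.2]
level corr (tool, deg) [-0.    0.7  -0.05]
```

```bash
python3 -m pendant '[0,-0.006,0.018,0.1,0.7,0,0,-0.0065,0.023,0,0.05,0,0,-0.0065,0.023,0,0.05,0,0,-0.0065,0.023,0,0.05,0,0,-0.0065,0.023,0,0.05,0,0,-0.0065,0.023,0,0.05,0,0,-0.0065,0.023,0,0.05,0,0,-0.0065,0.022,0,0.05,0,0,0,0,0,0,0,0,0,0,0,0,0]';python3 -c "
from h import *
go(636,-110.5,115,90)"
```

```text
clock: 21.47
ee_pos: [628.7, -108.9, 130.0]
tcp_rot: [2.859, 1.545, 2.859]
force: [-0.6, 0.6, -2.0]
finger_gap: 0.375
t 21.47 pos [ 628.73 -108.95  129.96] toolx [-0.03  0.01 -1.  ] ydir 90.01 F [-0.65  0.57 -2.04] gap 34.5 mm
shift tool [14.8 -1.7  7.6]
turn about world z -0.0 => ax 0.0 q6 -1.930013164562742
shift in turned tool axes [14.8 -1.7  7.6]
level corr (tool, deg) [-0.   -1.44 -0.42]
```

```bash
python3 -m pendant '[0.008,-0.001,0.007,0,-1.4,-0.4,0.006,0,0,0,0,0,0,0,0,0,0,0]';python3 - <<'E'
from h import *
go(636,-110.5,62,90)
o=get_obs();im=get_image("wrist");cv2.imwrite("pics/w10.png",im["color"]);o=get_obs();print(o["ee_pos"])
cv2.imwrite("pics/w10c.png",cv2.convertScaleAbs(cv2.resize(im["color"][195:355,230:430],None,fx=3.75,fy=3.75,interpolation=cv2.INTER_CUBIC),alpha=2.0))
p=np.linalg.inv(im["hand_eye"])@[-2,0,0,1];q=im["camera_matrix"]@p[:3];print("pred tip px",q[:2]/q[2])
E
```

```text
clock: 21.72
ee_pos: [632.5, -108.8, 112.1]
tcp_rot: [2.79, 1.565, 2.79]
force: [0.1, -0.2, -0.9]
finger_gap: 0.375
t 21.72 pos [ 632.55 -108.84  112.08] toolx [-0.01  0.   -1.  ] ydir 90.02 F [ 0.08 -0.23 -0.93] gap 34.4 mm
shift tool [50.1 -1.8  3.7]
turn about world z -0.0 => ax 0.0 q6 -1.9293575566234822
shift in turned tool axes [50.1 -1.8  3.7]
level corr (tool, deg) [ 0.   -0.34 -0.12]
[ 632.55 -108.78  112.45]
pred tip px [318.39 315.31]
```

View pics/w10.png

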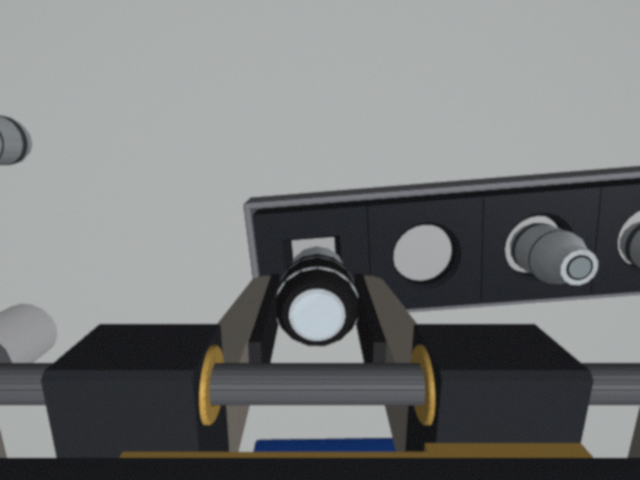

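View pics/w10c.png

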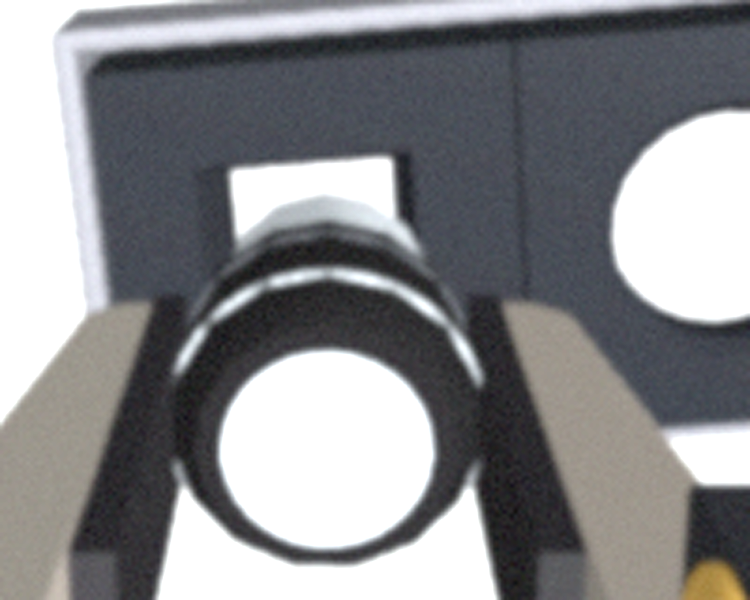

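```bash
python3 - <<'E'
from h import *
o=get_obs();im=get_image("wrist");print(o["ee_pos"])
n=np.array([.9963,.0855,0])
f=lambda p:wz(im,o,(p[0]/3.75+230,p[1]/3.75+195),36)
a,b=f((197,167)),f((412,155));print(a,b,np.linalg.norm(b-a),(a+b)/2+18*n)
a,b=f((92,72)),f((517,44));print(a,b,np.linalg.norm(b-a),(a+b)/2+34*n)
bw=wz(im,o,(422.5,253),28);print("b",bw,bw+[5.8,-67.8,0])
print("lens",wz(im,o,(317.2,314.2),o["ee_pos"][2]+2))
for cam in("side","scene"):
    i=get_image(cam);x,y=proj(i,[636,-110,60])[0].astype(int);cv2.imwrite(f"pics/{cam}10.png",cv2.resize(i["color"][y-60:y+60,x-80:x+80],None,fx=4,fy=4,interpolation=cv2.INTER_CUBIC))
E
```

```text
[ 632.55 -108.78  112.45]
[ 620.09 -129.84   36.  ] [618.14 -95.48  36.  ] 34.419752775919804 [ 637.05 -111.12   36.  ]
[ 604.66 -146.02   36.  ] [600.27 -79.28  36.  ] 66.88463026710092 [ 636.34 -109.74   36.  ]
b [630.87 -43.    28.  ] [ 636.67 -110.8    28.  ]
lens [ 632.07 -109.28  114.45]
```

```bash
python3 -m pendant '[0.006,-0.0013,0.0047,0,-0.3,-0.1,0.008,0,0,0,0.1,0,0.005,0,0,0,0.1,0,0,0,0,0,0,0]'; python3 -c "
from h import *
go(637.2,-110.1,62,90)"
```

```text
clock: 22.25
ee_pos: [640.2, -111.2, 95.8]
tcp_rot: [-0.667, 1.567, -0.666]
force: [0.4, 0.1, -1.7]
finger_gap: 0.376
t 22.25 pos [ 640.19 -111.22   95.81] toolx [ 0. -0. -1.] ydir 90.01 F [ 0.37  0.06 -1.67] gap 34.6 mm
shift tool [33.8  1.2 -3.1]
turn about world z -0.0 => ax 0.0 q6 -1.9275764998949927
shift in turned tool axes [33.8  1.2 -3.1]
level corr (tool, deg) [-0.    0.18  0.14]
```

```bash
python3 -m pendant '[0.003,0.001,-0.003,0,0.2,0.14,0.004,0,0,0,0.05,0]'; python3 -c "
from h import *
go(637.2,-110.1,62,90)"
```

```text
clock: 22.42
ee_pos: [637.2, -110.2, 88.5]
tcp_rot: [3.021, 1.569, 3.021]
force: [0.5, 0.6, -0.9]
finger_gap: 0.38
t 22.42 pos [ 637.2  -110.23   88.48] toolx [-0.  0. -1.] ydir 90.02 F [ 0.47  0.57 -0.94] gap 34.9 mm
shift tool [26.5  0.1  0. ]
turn about world z -0.0 => ax 0.0 q6 -1.928542530447817
shift in turned tool axes [26.5  0.1  0. ]
level corr (tool, deg) [-0.   -0.08 -0.01]
```

Aligned over the cutout. I'll press down in small steps and watch the force.

```bash
python3 -m pendant '[0.005,0,0,0,0,0,0.005,0,0,0,0,0]'; python3 -c "
from h import *
go(637.2,-110.1,62,90)"
```

```text
clock: 22.58
ee_pos: [637.1, -110.3, 77.9]
tcp_rot: [-3.114, 1.569, -3.114]
force: [-2.6, -1.6, 2.4]
finger_gap: 0.379
t 22.58 pos [ 637.09 -110.29   77.86] toolx [-0. -0. -1.] ydir 90.02 F [-2.61 -1.6   2.39] gap 34.8 mm
shift tool [15.9  0.2  0.1]
turn about world z -0.0 => ax 0.0 q6 -1.9285342184222989
shift in turned tool axes [15.9  0.2  0.1]
level corr (tool, deg) [ 0.   -0.09  0.  ]
```

```bash
python3 -m pendant '[0.005,0,0,0,0,0,0.005,0,0,0,0,0]'; python3 -c "
from h import *
go(637.2,-110.1,62,90)"
```

```text
clock: 22.75
ee_pos: [637.4, -110.8, 68.8]
tcp_rot: [-2.475, 1.569, -2.475]
force: [-3.6, 0.4, 8.1]
finger_gap: 0.375
t 22.75 pos [ 637.4  -110.8    68.83] toolx [-0. -0. -1.] ydir 90.03 F [-3.61  0.39  8.13] gap 34.5 mm
shift tool [ 6.8  0.7 -0.2]
turn about world z -0.0 => ax 0.0 q6 -1.92852574163767
shift in turned tool axes [ 6.8  0.7 -0.2]
level corr (tool, deg) [ 0.   -0.07  0.06]
```

```bash
python3 -m pendant '[0.004,0.0005,-0.0003,0,0,0,0.004,0,0,0,0,0]';python3 -m pendant '[0.0025,0,0,0,0,0]'; python3 -c "
from h import *
go(637.2,-110.1,62,90)"
```

```text
clock: 22.92
ee_pos: [637.4, -110.8, 62.4]
tcp_rot: [-2.172, 1.569, -2.171]
force: [-4.3, 1.3, 7.0]
finger_gap: 0.373
clock: 23.0
ee_pos: [637.6, -110.9, 62.0]
tcp_rot: [-2.365, 1.568, -2.364]
force: [-9.5, 2.9, 22.9]
finger_gap: 0.376
t 23.0 pos [ 637.64 -110.86   61.98] toolx [-0. -0. -1.] ydir 90.04 F [-9.49  2.88 22.88] gap 34.6 mm
shift tool [-0.   0.8 -0.4]
turn about world z -0.0 => ax 0.0 q6 -1.9277809537996464
shift in turned tool axes [-0.   0.8 -0.4]
level corr (tool, deg) [ 0.   -0.11  0.1 ]
```

```bash
python3 -m pendant '[0.002,0,0,0,0,0]';python3 -m pendant '[0.001,0,0,0,0,0,0.001,0,0,0,0,0,0.001,0,0,0,0,0]' 0.05 20;python3 -m pendant '[-0.008,0,0,0,0,0,-0.015,0,0,0,0,0,-0.02,0,0,0,0,0,-0.02,0,0,0,0,0,-0.015,0,0,0,0,0,0,0,0,0,0,0]' 0.06; python3 - <<'E'
from h import *
go(447.5,50,130,90)
o=get_obs();im=get_image("wrist");o2=get_obs();print(o["ee_pos"],o2["ee_pos"]);cv2.imwrite("pics/w11.png",im["color"])
i=get_image("side");x,y=proj(i,[636,-110,60])[0].astype(int);cv2.imwrite("pics/side11.png",cv2.resize(i["color"][y-60:y+60,x-80:x+80],None,fx=4,fy=4,interpolation=cv2.INTER_CUBIC))
E
```

```text
clock: 23.08
ee_pos: [637.6, -110.8, 62.1]
tcp_rot: [-2.612, 1.567, -2.611]
force: [-7.6, 1.9, 12.0]
finger_gap: 0.378
clock: 23.33
ee_pos: [638.8, -111.2, 60.5]
tcp_rot: [-1.587, 1.568, -1.586]
force: [-0.2, -0.1, 0.2]
finger_gap: 0.54
clock: 23.83
ee_pos: [637.5, -110.5, 139.8]
tcp_rot: [-2.953, 1.567, -2.952]
force: [0.4, -0.4, -0.1]
finger_gap: 0.651
t 23.83 pos [ 637.54 -110.49  139.79] toolx [-0. -0. -1.] ydir 90.05 F [ 0.4  -0.35 -0.12] gap 59.9 mm
shift tool [  10.4  160.7 -189.9]
turn about world z -0.0 => ax 0.0 q6 -1.9278256154338378
shift in turned tool axes [  10.4  160.5 -190. ]
level corr (tool, deg) [-0.   -0.24  0.04]
[ 637.54 -110.49  139.79] [ 636.98 -110.27  138.31]
```

View pics/w11.png

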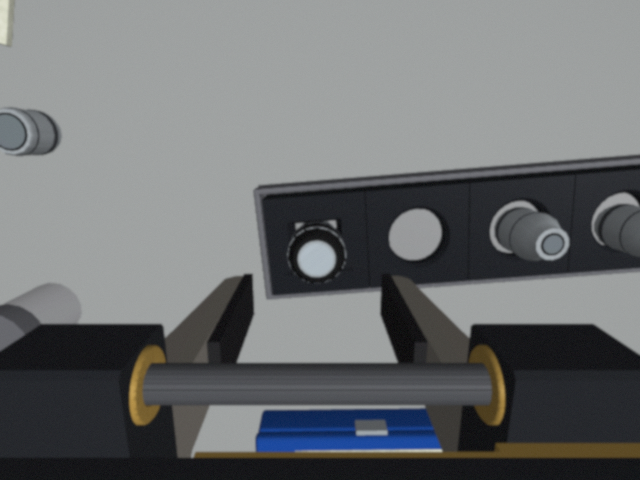

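View pics/side11.png

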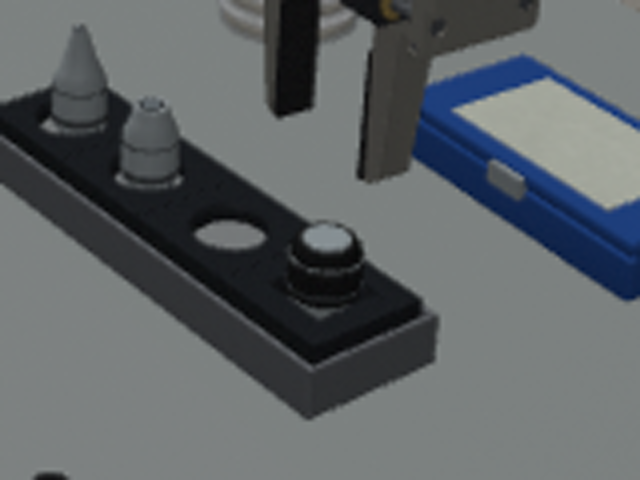

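```bash
python3 - <<'E'
from h import *
o=get_obs();im=get_image("wrist");o2=get_obs();print(o["ee_pos"],o2["ee_pos"])
cv2.imwrite("pics/w12.png",cv2.convertScaleAbs(cv2.resize(im["color"][180:300,250:400],None,fx=5,fy=5,interpolation=cv2.INTER_CUBIC),alpha=1.7))
S=get_image("side");C=get_image("scene")
def blob(g,x0,y0,x1,y1,t):
    m=np.zeros(g.shape,np.uint8);m[y0:y1,x0:x1]=(g[y0:y1,x0:x1]>t);n,l,s,ce=cv2.connectedComponentsWithStats(m)
    k=1+np.argmax(s[1:,4]);return ce[k],s[k]
x,y=proj(S,[637,-110.5,64])[0];print("side pred",x,y)
cv2.imwrite("pics/s12.png",cv2.resize(S["color"][int(y)-25:int(y)+35,int(x)-40:int(x)+40],None,fx=8,fy=8,interpolation=cv2.INTER_CUBIC));print(int(x)-40,int(y)-25)
x,y=proj(C,[637,-110.5,64])[0];print("scene pred",x,y)
cv2.imwrite("pics/c12.png",cv2.resize(C["color"][int(y)-25:int(y)+35,int(x)-40:int(x)+40],None,fx=8,fy=8,interpolation=cv2.INTER_CUBIC));print(int(x)-40,int(y)-25)
E
```

```text
[ 635.97 -109.97  136.49] [ 635.14 -109.66  135.15]
side pred 380.7748551208916 264.58968905057935
340 239
scene pred 249.69693034416042 231.69448772922456
209 206
```

View pics/w12.png

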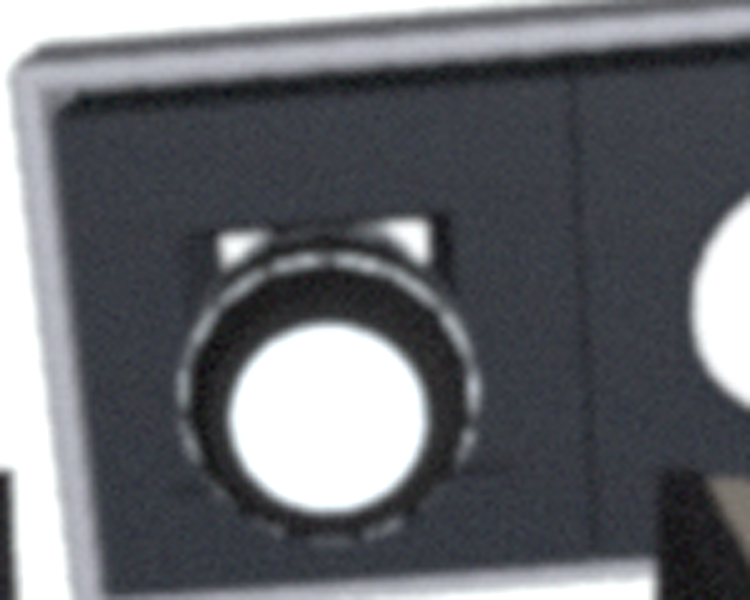

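View pics/s12.png

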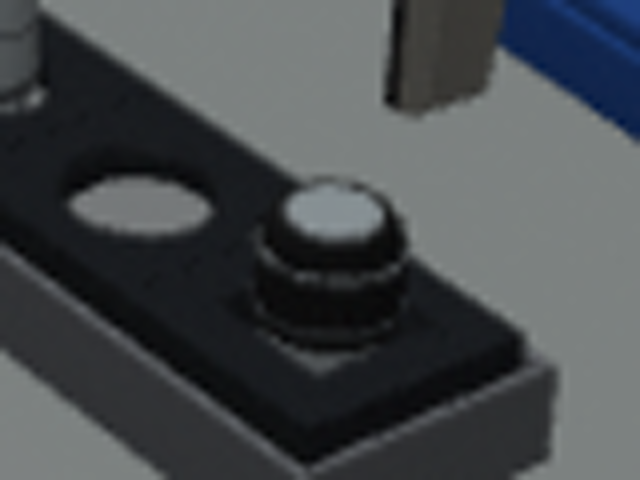

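View pics/c12.png

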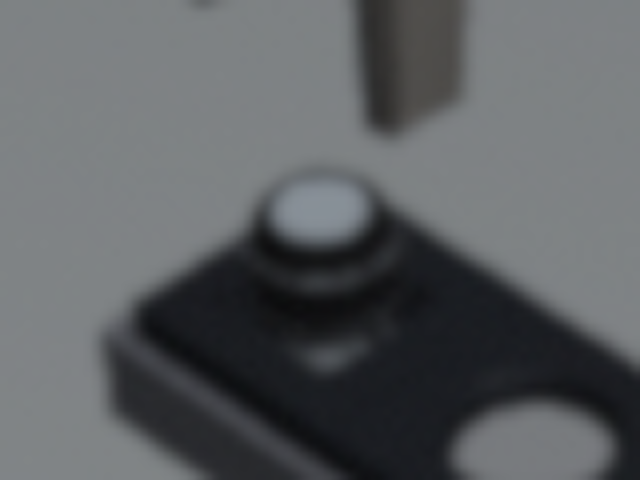

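```bash
python3 - <<'E'
from h import *
im=get_image("wrist");o=get_obs()
o["ee_pos"]=np.array([635.9,-109.9,136.4])
f=lambda p,z:wz(im,o,(p[0]/5+250,p[1]/5+180),z)
n=np.array([.9963,.0855,0])
print("lens",f((328,417),64))
a,b=f((188,235),36),f((455,215),36);print(a,b,(a+b)/2+18*n)
a,b=f((62,105),36),f((572,75),36);print(a,b,(a+b)/2+34*n)
go(447.5,50,130,90)
E
```

```text
lens [ 636.66 -111.12   64.  ]
[ 620.27 -129.57   36.  ] [617.6  -94.44  36.  ] [ 636.87 -110.47   36.  ]
[ 603.07 -145.59   36.  ] [599.19 -79.6   36.  ] [ 635.   -109.69   36.  ]
t 24.13 pos [ 634.51 -109.43  134.08] toolx [-0.01  0.   -1.  ] ydir 90.04 F [-0.35  0.44  0.35] gap 59.6 mm
shift tool [   6.8  159.6 -186.8]
turn about world z -0.0 => ax 0.0 q6 -1.927851880363604
shift in turned tool axes [   6.8  159.4 -186.9]
level corr (tool, deg) [-0.   -0.73 -0.14]
```

Eyepiece is home: its lens is within about 1 mm of the mouth centre, with the top at z≈64. Next is the cap.

```bash
python3 -m pendant '[-0.003,0.015,-0.018,0,-0.73,-0.14,0,0.0175,-0.0205,0,-0.1,0,0,0.0175,-0.0205,0,-0.1,0,0,0.0175,-0.0205,0,-0.1,0,0,0.0175,-0.0205,0,-0.1,0,0,0.0175,-0.0205,0,-0.1,0,0,0.0175,-0.0205,0,-0.1,0,0,0.0175,-0.0205,0,-0.1,0,0,0.0175,-0.015,0,-0.1,0,0,0,0,0,0,0]' 0.062 12;python3 -c "
from h import *
go(447.5,50,120,90)"
```

```text
clock: 24.97
ee_pos: [443.5, 51.8, 124.7]
tcp_rot: [2.169, 1.565, 2.166]
force: [-0.7, -0.3, 0.2]
finger_gap: 0.676
t 24.97 pos [443.51  51.83 124.69] toolx [-0.  0. -1.] ydir 89.81 F [-0.71 -0.29  0.24] gap 62.1 mm
shift tool [ 4.7 -1.8  4. ]
turn about world z 0.2 => ax -0.2 q6 -1.7275720489175324
shift in turned tool axes [ 4.7 -1.8  4. ]
level corr (tool, deg) [-0.   -0.18 -0.26]
```

```bash
python3 -m pendant '[0.004,-0.0018,0.004,-0.2,-0.2,-0.26,0,0,0,0,0,0]'; python3 - <<'E'
from h import *
o=get_obs();im=get_image("wrist");o2=get_obs();print(o["ee_pos"],o2["ee_pos"]);cv2.imwrite("pics/w13.png",im["color"])
g=cv2.cvtColor(im["color"],cv2.COLOR_BGR2GRAY);m=(g<60).astype(np.uint8);m[300:]=0
n,l,s,ce=cv2.connectedComponentsWithStats(m)
for i in range(1,n):
    if s[i,4]>1000:print(s[i],ce[i],wz(im,o,ce[i],14))
go(447.5,50,25,90)
E
```

```text
clock: 25.13
ee_pos: [446.9, 50.3, 119.4]
tcp_rot: [-1.823, 1.57, -1.82]
force: [0.3, 0.8, 0.1]
finger_gap: 0.672
[446.94  50.29 119.44] [447.17  50.12 119.8 ]
[ 277   27   88  147 2489] [320.35  99.62] [352.9   51.57  14.  ]
[ 286  214   63   65 3274] [317.04 245.96] [446.87  49.7   14.  ]
t 25.18 pos [447.17  50.12 119.8 ] toolx [-0. -0. -1.] ydir 90.1 F [ 0.67 -0.32 -0.85] gap 61.9 mm
shift tool [94.8 -0.1  0.3]
turn about world z -0.1 => ax 0.1 q6 -1.730059251444521
shift in turned tool axes [94.8 -0.1  0.3]
level corr (tool, deg) [-0.   -0.    0.03]
```

View pics/w13.png

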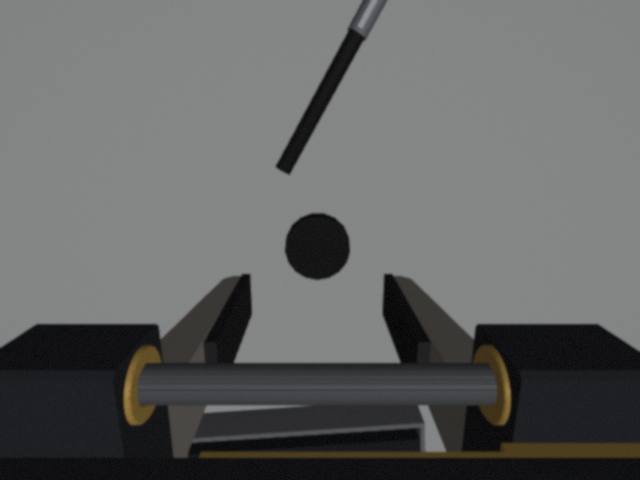

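Cap is centred at (317,246), i.e. (447,49.7). Descending.

```bash
python3 -m pendant '[0.014,0,0,0,0.1,0,0.016,0,0,0,0.15,0,0.016,0,-0.001,0,0.2,0,0.012,0,-0.001,0,0.2,0,0,0,0,0,0,0]'; python3 -c "
from h import *
go(447.2,50,25,90)"
```

```text
clock: 25.6
ee_pos: [450.9, 45.8, 60.5]
tcp_rot: [-2.839, 1.563, -2.842]
force: [-0.1, 1.4, -0.6]
finger_gap: 0.676
t 25.6 pos [450.89  45.82  60.51] toolx [-0.01 -0.   -1.  ] ydir 89.84 F [-0.12  1.37 -0.64] gap 62.1 mm
shift tool [35.5  4.2 -3.5]
turn about world z 0.2 => ax -0.2 q6 -1.7301036876076823
shift in turned tool axes [35.5  4.3 -3.4]
level corr (tool, deg) [ 0.   -0.4   0.12]
```

```bash
python3 -m pendant '[0.009,0.0042,-0.0035,-0.2,-0.4,0.1,0.009,0,0,0,0.15,0,0.008,0,0,0,0.15,0,0,0,0,0,0,0]'; python3 -c "
from h import *
go(447.2,50,25,90)"
```

```text
clock: 25.93
ee_pos: [450.7, 47.5, 34.1]
tcp_rot: [-2.825, 1.567, -2.828]
force: [1.3, 0.7, 0.4]
finger_gap: 0.676
t 25.93 pos [450.7   47.53  34.11] toolx [-0. -0. -1.] ydir 89.86 F [1.32 0.73 0.35] gap 62.2 mm
shift tool [ 9.1  2.5 -3.5]
turn about world z 0.1 => ax -0.1 q6 -1.728597895523404
shift in turned tool axes [ 9.1  2.5 -3.5]
level corr (tool, deg) [-0.   -0.2   0.07]
```

```bash
python3 -m pendant '[0.003,0.0025,-0.004,-0.1,-0.2,0.1,0.003,0,0,0,0,0,0.002,0,0,0,0,0]'; python3 -c "
from h import *
go(447.2,50,25,90)"
```

```text
clock: 26.18
ee_pos: [448.2, 49.5, 26.6]
tcp_rot: [0.094, 1.568, 0.092]
force: [0.3, 0.4, -0.1]
finger_gap: 0.676
t 26.18 pos [448.25  49.48  26.65] toolx [ 0.  0. -1.] ydir 89.93 F [ 0.33  0.42 -0.07] gap 62.1 mm
shift tool [ 1.6  0.5 -1.1]
turn about world z 0.1 => ax -0.1 q6 -1.7296321273772228
shift in turned tool axes [ 1.6  0.5 -1.1]
level corr (tool, deg) [ 0.    0.14 -0.01]
```

```bash
python3 -m pendant '[0.002,0.0005,-0.0012,0,0.15,0,0.0008,0,-0.0004,0,0,0,0.0005,0,-0.0004,0,0,0,0.0005,0,-0.0004,0,0,0,0.0003,0,-0.0003,0,0,0]' 0.03 12; python3 -c "
from h import *
go(447.2,50,25,90)"
```

```text
clock: 26.6
ee_pos: [446.5, 50.0, 23.4]
tcp_rot: [-0.055, 1.569, -0.056]
force: [-0.3, -0.2, 0.6]
finger_gap: 0.487
t 26.6 pos [446.55  50.01  23.45] toolx [ 0. -0. -1.] ydir 89.96 F [-0.25 -0.23  0.59] gap 44.8 mm
shift tool [-1.6 -0.   0.7]
turn about world z 0.0 => ax -0.0 q6 -1.7289551790416222
shift in turned tool axes [-1.6 -0.   0.7]
level corr (tool, deg) [0.   0.11 0.01]
```

```bash
python3 -m pendant '[-0.01,0,0,0,0.1,0,-0.018,0,0,0,-0.1,0,-0.022,0,0,0,-0.2,0,-0.022,0,0,0,-0.2,0,-0.022,0,0,0,-0.2,0,-0.015,0,0,0,-0.1,0,0,0,0,0,0,0]';python3 -c "
from h import *
go(636.8,-111,140,90)"
```

```text
clock: 27.18
ee_pos: [443.6, 50.3, 135.2]
tcp_rot: [0.043, 1.561, 0.042]
force: [0.1, -0.3, -0.8]
finger_gap: 0.48
t 27.18 pos [443.6   50.28 135.16] toolx [ 0.01  0.   -1.  ] ydir 89.96 F [ 0.11 -0.27 -0.79] gap 44.1 mm
shift tool [  -3.  -161.1  193.4]
turn about world z 0.0 => ax -0.0 q6 -1.73133463136752
shift in turned tool axes [  -3.  -161.3  193.2]
level corr (tool, deg) [-0.    0.57 -0.02]
```

```bash
python3 -m pendant '[-0.004,-0.014,0.018,0,0.57,0,0,-0.018,0.0215,0,0.05,0,0,-0.018,0.0215,0,0.05,0,0,-0.018,0.0215,0,0.05,0,0,-0.018,0.0215,0,0.05,0,0,-0.018,0.0215,0,0.05,0,0,-0.018,0.0215,0,0.05,0,0,-0.018,0.0215,0,0.05,0,0,-0.018,0.0205,0,0.05,0,0,0,0,0,0,0,0,0,0,0,0,0]';python3 -c "
from h import *
go(636.8,-111,112,90)"
```

```text
clock: 28.1
ee_pos: [634.8, -113.4, 121.7]
tcp_rot: [2.901, 1.549, 2.901]
force: [-0.4, 0.3, 0.2]
finger_gap: 0.483
t 28.1 pos [ 634.76 -113.36  121.75] toolx [-0.02  0.01 -1.  ] ydir 90.04 F [-0.39  0.33  0.21] gap 44.4 mm
shift tool [9.7 2.3 2.2]
turn about world z -0.0 => ax 0.0 q6 -1.93314275933062
shift in turned tool axes [9.7 2.3 2.2]
level corr (tool, deg) [-0.  -1.2 -0.3]
```

```bash
python3 -m pendant '[0.008,0.0023,0.003,0,-1.2,-0.3,0,0,0,0,0,0]';python3 - <<'E'
from h import *
go(636.8,-111,100,90)
im=get_image("wrist");cv2.imwrite("pics/w14.png",im["color"])
p=np.linalg.inv(im["hand_eye"])@[9.5,0,0,1];q=im["camera_matrix"]@p[:3];print("pred cap top px",q[:2]/q[2])
E
```

```text
clock: 28.27
ee_pos: [636.1, -110.4, 110.8]
tcp_rot: [2.757, 1.568, 2.757]
force: [-0.0, 0.1, 0.4]
finger_gap: 0.486
t 28.27 pos [ 636.1  -110.36  110.82] toolx [-0.  0. -1.] ydir 90.01 F [-0.03  0.05  0.38] gap 44.7 mm
shift tool [10.8 -0.6  0.7]
turn about world z -0.0 => ax 0.0 q6 -1.929715026046947
shift in turned tool axes [10.8 -0.6  0.7]
level corr (tool, deg) [ 0.   -0.16 -0.06]
pred cap top px [318.3  303.85]
```

View pics/w14.png

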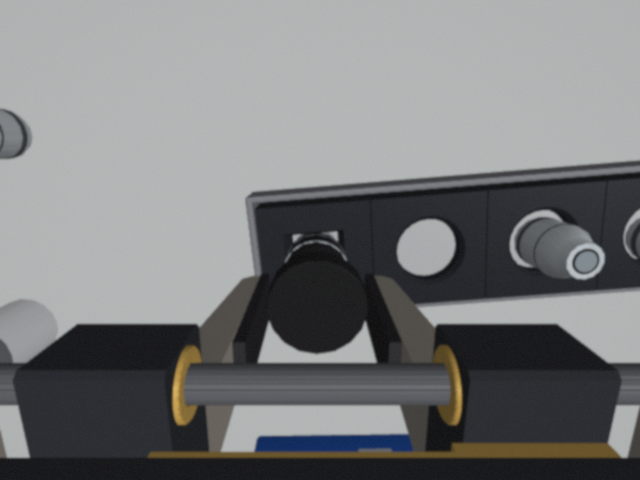

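```bash
python3 -m pendant '[0.006,-0.0006,0.0007,0,-0.16,0,0.006,0,0,0,0.1,0,0,0,0,0,0,0]'; python3 -c "
from h import *
go(636.8,-111,77,90)"
```

```text
clock: 28.57
ee_pos: [635.9, -109.9, 99.3]
tcp_rot: [2.796, 1.568, 2.798]
force: [-1.2, -0.2, -1.0]
finger_gap: 0.482
t 28.57 pos [ 635.89 -109.91   99.33] toolx [-0.  0. -1.] ydir 90.11 F [-1.21 -0.15 -1.03] gap 44.3 mm
shift tool [22.3 -1.1  1. ]
turn about world z -0.1 => ax 0.1 q6 -1.9307039577152856
shift in turned tool axes [22.3 -1.1  1. ]
level corr (tool, deg) [-0.   -0.13 -0.05]
```

```bash
python3 -m pendant '[0.004,-0.001,0.001,0,-0.13,-0.05,0.004,0,0,0,0,0]'; python3 -c "
from h import *
go(636.8,-111,77,90)"
```

```text
clock: 28.73
ee_pos: [637.2, -110.7, 91.6]
tcp_rot: [-0.438, 1.57, -0.436]
force: [0.4, -0.1, -0.1]
finger_gap: 0.483
t 28.73 pos [ 637.2  -110.72   91.6 ] toolx [ 0. -0. -1.] ydir 90.14 F [ 0.38 -0.14 -0.1 ] gap 44.4 mm
shift tool [14.6 -0.3 -0.4]
turn about world z -0.1 => ax 0.1 q6 -1.931668357506959
shift in turned tool axes [14.6 -0.3 -0.4]
level corr (tool, deg) [0.   0.06 0.03]
```

```bash
python3 -m pendant '[0.004,-0.0003,-0.0006,0,0.06,0,0.004,0,-0.0002,0,0.05,0]'; python3 -c "
from h import *
go(636.8,-111,77,90)"
```

```text
clock: 28.9
ee_pos: [636.5, -111.1, 83.1]
tcp_rot: [-2.058, 1.57, -2.056]
force: [0.2, -0.7, -0.6]
finger_gap: 0.486
t 28.9 pos [ 636.52 -111.08   83.11] toolx [-0. -0. -1.] ydir 90.15 F [ 0.23 -0.71 -0.56] gap 44.7 mm
shift tool [6.1 0.1 0.3]
turn about world z -0.1 => ax 0.1 q6 -1.9319996148290168
shift in turned tool axes [6.1 0.1 0.3]
level corr (tool, deg) [-0.   -0.02  0.04]
```

```bash
python3 -m pendant '[0.003,0,0,0,0,0,0.002,0,0,0,0,0]'; python3 -m pendant '[0.0015,0,0,0,0,0]'; python3 -m pendant '[0.0015,0,0,0,0,0]'
```

```text
clock: 29.07
ee_pos: [636.1, -111.0, 76.9]
tcp_rot: [-2.854, 1.569, -2.851]
force: [-0.7, 0.7, 0.3]
finger_gap: 0.48
clock: 29.15
ee_pos: [636.4, -111.1, 76.3]
tcp_rot: [-2.716, 1.57, -2.714]
force: [-5.3, 1.3, 15.0]
finger_gap: 0.48
clock: 29.23
ee_pos: [636.6, -111.2, 76.3]
tcp_rot: [-2.815, 1.569, -2.812]
force: [-5.9, 1.3, 12.9]
finger_gap: 0.485
```

Contact at TCP z 76.3, as predicted (≈76.7). Releasing.

```bash
python3 -m pendant '[0,0,0,0,0,0,0,0,0,0,0,0,0,0,0,0,0,0]' 0.06;python3 -m pendant '[-0.008,0,0,0,0,0,-0.015,0,0,0,0,0,-0.02,0,0,0,0,0,-0.02,0,0,0,0,0,0,0,0,0,0,0]' 0.06; python3 - <<'E'
from h import *
go(564.5,-306,140,90)
im=get_image("wrist");cv2.imwrite("pics/w15.png",im["color"])
i=get_image("side");x,y=proj(i,[636,-110,60])[0].astype(int);cv2.imwrite("pics/side15.png",cv2.resize(i["color"][y-60:y+60,x-80:x+80],None,fx=4,fy=4,interpolation=cv2.INTER_CUBIC))
E
```

```text
clock: 29.48
ee_pos: [637.3, -111.4, 77.3]
tcp_rot: [-1.431, 1.57, -1.428]
force: [-0.6, -0.3, 0.2]
finger_gap: 0.649
clock: 29.9
ee_pos: [636.1, -111.0, 141.8]
tcp_rot: [3.049, 1.567, 3.052]
force: [1.1, -0.0, 0.7]
finger_gap: 0.652
t 29.9 pos [ 636.07 -111.    141.78] toolx [-0.  0. -1.] ydir 90.14 F [ 1.14 -0.    0.66] gap 60.0 mm
shift tool [   2.  -194.8  -72. ]
turn about world z -0.1 => ax 0.1 q6 -1.9320268813965413
shift in turned tool axes [   2.  -195.   -71.6]
level corr (tool, deg) [-0.   -0.21 -0.02]
```

View pics/w15.png

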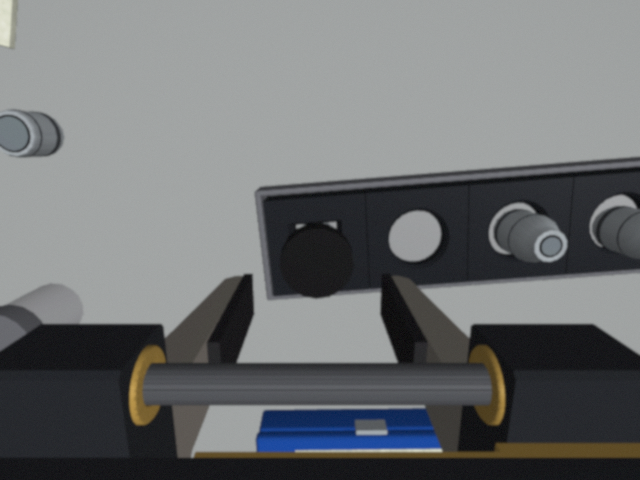

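View pics/side15.png

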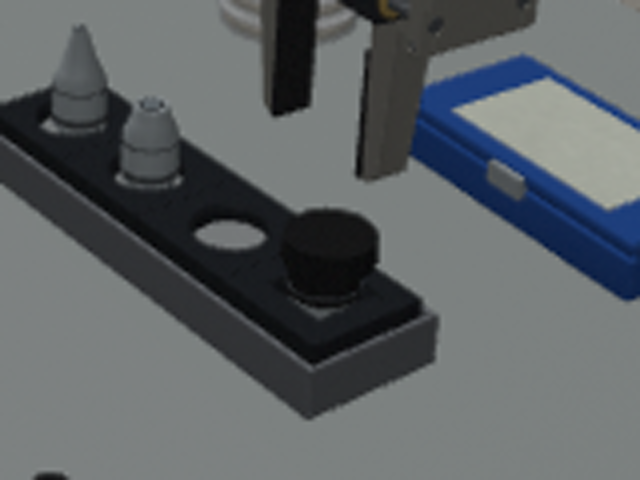

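```bash
python3 - <<'E'
from h import *
i=get_image("side");C=get_image("scene");print("jar base",onz(i,(485,350),0),onz(C,(166,222),0)," top tri",tri([ray(i,(487,319)),ray(C,(163,198))]))
E
python3 -m pendant '[0,-0.018,-0.006,0,-0.2,0,0,-0.022,-0.008,0,0,0,0,-0.022,-0.008,0,0,0,0,-0.022,-0.008,0,0,0,0,-0.022,-0.008,0,0,0,0,-0.022,-0.008,0,0,0,0,-0.022,-0.008,0,0,0,0,-0.022,-0.008,0,0,0,0,-0.022,-0.008,0,0,0,0,0,0,0,0,0,0,0,0,0,0,0]' 0.052 25;python3 -c "
from h import *
go(564.5,-306,120,90)"
```

```text
jar base [ 692.7  -332.29    0.  ] [ 703.24 -315.94    0.  ]  top tri [ 696.37 -320.72   56.11]
clock: 31.02
ee_pos: [550.9, -305.4, 114.1]
tcp_rot: [2.589, 1.53, 2.594]
force: [0.7, 0.8, 0.6]
finger_gap: 0.567
t 31.02 pos [ 550.93 -305.38  114.15] toolx [-0.03  0.02 -1.  ] ydir 90.27 F [0.66 0.82 0.57] gap 52.1 mm
shift tool [-6.3 -0.6 13.4]
turn about world z -0.3 => ax 0.3 q6 -2.2685064891983324
shift in turned tool axes [-6.3 -0.5 13.4]
level corr (tool, deg) [ 0.   -1.99 -1.23]
```

```bash
python3 -m pendant '[-0.006,0,0.012,0.3,-2,-1.23,0,0,0,0,0,0,0,0,0,0,0,0]';python3 - <<'E'
from h import *
go(564.5,-306,120,90)
o=get_obs();im=get_image("wrist");print(get_obs()["ee_pos"]);cv2.imwrite("pics/w16.png",im["color"])
for m in mark_of("short_center","wrist")[:1]:print(m["point"],m["confidence"],wz(im,o,m["point"],17))
E
```

```text
clock: 31.27
ee_pos: [561.8, -302.7, 115.8]
tcp_rot: [2.375, 1.564, 2.375]
force: [-0.7, 0.1, -0.2]
finger_gap: 0.564
t 31.27 pos [ 561.81 -302.66  115.77] toolx [-0.  0. -1.] ydir 90.0 F [-0.74  0.09 -0.18] gap 51.8 mm
shift tool [-4.3 -3.3  2.7]
turn about world z -0.0 => ax 0.0 q6 -2.2544350746735984
shift in turned tool axes [-4.3 -3.3  2.7]
level corr (tool, deg) [ 0.   -0.27 -0.26]
[ 562.03 -302.5   115.92]
[312.0, 247.5] 0.89 [ 560.52 -306.08   17.  ]
```

View pics/w16.png

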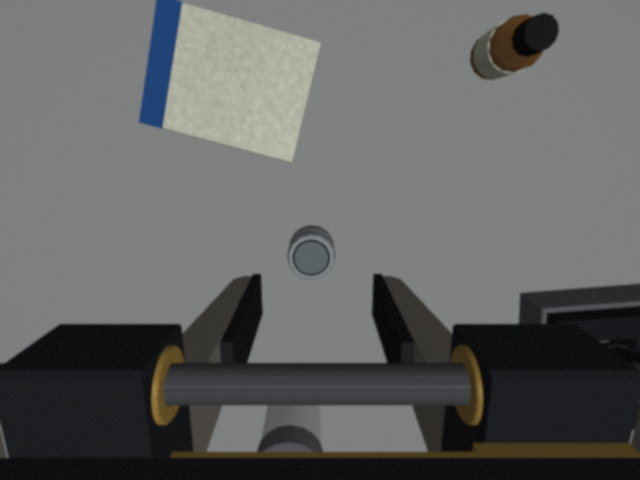

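```bash
python3 - <<'E'
from h import *
o=get_obs();im=get_image("wrist");print(wz(im,o,(311.5,257),34),o["ee_pos"])
E
python3 -m pendant '[0.014,-0.003,0.0005,0,-0.2,-0.2,0.014,0,0,0,0.15,0,0.014,0,-0.001,0,0.2,0,0.012,0,-0.001,0,0.2,0,0,0,0,0,0,0]'; python3 -c "
from h import *
go(562.5,-305.2,35,90)"
```

```text
[ 562.41 -306.44   34.  ] [ 562.08 -302.8   116.14]
clock: 31.83
ee_pos: [560.6, -304.9, 58.9]
tcp_rot: [3.102, 1.559, 3.104]
force: [0.1, 0.3, -0.8]
finger_gap: 0.568
t 31.83 pos [ 560.55 -304.95   58.89] toolx [-0.01  0.   -1.  ] ydir 90.11 F [ 0.08  0.27 -0.8 ] gap 52.2 mm
shift tool [23.9 -0.3  2.2]
turn about world z -0.1 => ax 0.1 q6 -2.253178345362975
shift in turned tool axes [23.9 -0.3  2.2]
level corr (tool, deg) [ 0.   -0.66 -0.03]
```

```bash
python3 -m pendant '[0.009,-0.001,0.002,0,-0.6,0,0.008,0,0,0,0.15,0,0.006,0,0,0,0.1,0,0,0,0,0,0,0]'; python3 -c "
from h import *
go(562.8,-305.8,35,90)"
```

```text
clock: 32.17
ee_pos: [562.0, -305.5, 32.4]
tcp_rot: [2.853, 1.564, 2.855]
force: [0.2, 0.0, -0.2]
finger_gap: 0.567
t 32.17 pos [ 562.02 -305.54   32.42] toolx [-0.01  0.   -1.  ] ydir 90.1 F [ 0.23  0.02 -0.22] gap 52.1 mm
shift tool [-2.6 -0.3  0.8]
turn about world z -0.1 => ax 0.1 q6 -2.256407210178339
shift in turned tool axes [-2.6 -0.3  0.8]
level corr (tool, deg) [ 0.   -0.37 -0.11]
```

```bash
python3 -m pendant '[-0.003,0,0.0008,0,-0.37,-0.1]';python3 -m pendant '[0,0,0,0,0,0,0,0,0,0,0,0,0,0,0,0,0,0,0,0,0,0,0,0]' 0.02 25;python3 -c "
from h import *
go(631,-43,140,90)"
```

```text
clock: 32.25
ee_pos: [562.5, -305.2, 34.6]
tcp_rot: [2.314, 1.569, 2.316]
force: [-0.6, -0.0, -0.5]
finger_gap: 0.568
clock: 32.58
ee_pos: [563.9, -306.2, 37.2]
tcp_rot: [-0.549, 1.568, -0.547]
force: [0.3, 0.2, -1.2]
finger_gap: 0.317
t 32.58 pos [ 563.92 -306.24   37.18] toolx [ 0. -0. -1.] ydir 90.11 F [ 0.34  0.23 -1.25] gap 29.2 mm
shift tool [-103.1  262.9   67.9]
turn about world z -0.1 => ax 0.1 q6 -2.2586232721646815
shift in turned tool axes [-103.1  263.1   67.4]
level corr (tool, deg) [0.   0.16 0.09]
```

```bash
python3 -m pendant '[-0.008,0,0,0,0.1,0,-0.016,0,0,0,-0.1,0,-0.02,0,0,0,-0.2,0,-0.02,0,0,0,-0.2,0,-0.02,0,0,0,-0.2,0,-0.018,0,0,0,-0.1,0,0,0,0,0,0,0]';python3 -m pendant '[0,0.02,0.005,0,0.5,0,0,0.025,0.005,0,0,0,0,0.03,0.007,0,0,0,0,0.03,0.007,0,0,0,0,0.03,0.007,0,0,0,0,0.03,0.007,0,0,0,0,0.03,0.007,0,0,0,0,0.03,0.007,0,0,0,0,0.025,0.005,0,0,0,0,0.012,0.004,0,0,0,0,0,0,0,0,0]';python3 -c "
from h import *
go(631,-43,110,90)"
```

```text
clock: 33.17
ee_pos: [562.2, -305.1, 145.1]
tcp_rot: [0.014, 1.558, 0.016]
force: [0.8, -0.8, -0.6]
finger_gap: 0.316
clock: 34.08
ee_pos: [622.8, -33.4, 140.1]
tcp_rot: [-1.756, 1.569, -1.76]
force: [-0.1, 0.2, -1.1]
finger_gap: 0.318
t 34.08 pos [622.76 -33.44 140.12] toolx [-0. -0. -1.] ydir 89.82 F [-0.1   0.18 -1.14] gap 29.2 mm
shift tool [30.1 -9.5  8.3]
turn about world z 0.2 => ax -0.2 q6 -1.8133854670816911
shift in turned tool axes [30.1 -9.5  8.3]
level corr (tool, deg) [-0.   -0.02  0.09]
```

```bash
python3 -m pendant '[0.01,-0.005,0.004,-0.2,0,0.1,0.01,-0.0045,0.004,0,0,0,0.008,0,0,0,0.1,0,0,0,0,0,0,0]';python3 - <<'E'
from h import *
go(631,-43,63,90)
o=get_obs();im=get_image("wrist");print(get_obs()["ee_pos"]);cv2.imwrite("pics/w17.png",im["color"])
p=np.linalg.inv(im["hand_eye"])@[2.7,0,0,1];q=im["camera_matrix"]@p[:3];print("pred top px",q[:2]/q[2])
E
```

```text
clock: 34.42
ee_pos: [630.7, -47.9, 107.9]
tcp_rot: [-2.779, 1.567, -2.78]
force: [0.3, 0.5, -1.2]
finger_gap: 0.315
t 34.42 pos [630.67 -47.95 107.95] toolx [-0. -0. -1.] ydir 89.94 F [ 0.31  0.46 -1.19] gap 28.9 mm
shift tool [44.9  5.   0.5]
turn about world z 0.1 => ax -0.1 q6 -1.8340951944196955
shift in turned tool axes [44.9  5.   0.5]
level corr (tool, deg) [ 0.   -0.22  0.08]
[630.88 -48.26 108.6 ]
pred top px [318.35 310.43]
```

View pics/w17.png

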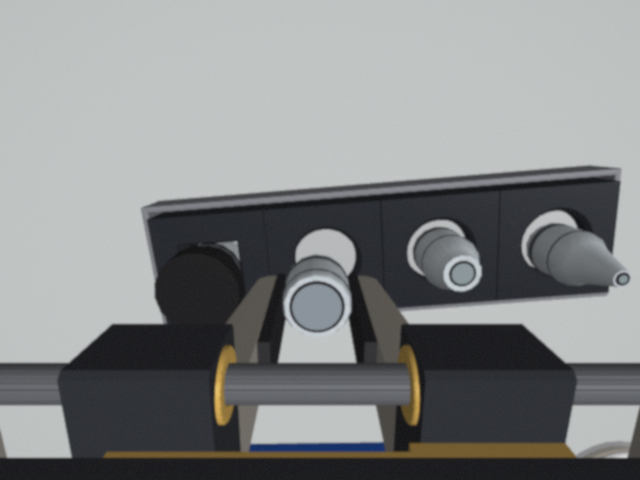

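```bash
python3 -m pendant '[0.009,0.005,0.0005,0,-0.2,0.1,0.009,0,0,0,0.1,0,0.009,0,-0.001,0,0.2,0,0,0,0,0,0,0]'; python3 -c "
from h import *
go(631,-43,63,90)"
```

```text
clock: 34.8
ee_pos: [630.1, -45.3, 78.9]
tcp_rot: [-3.121, 1.566, -3.126]
force: [-0.8, 0.2, -2.2]
finger_gap: 0.319
t 34.8 pos [630.11 -45.27  78.91] toolx [-0.01 -0.   -1.  ] ydir 89.71 F [-0.76  0.17 -2.19] gap 29.4 mm
shift tool [15.9  2.3  1. ]
turn about world z 0.3 => ax -0.3 q6 -1.8271804012373003
shift in turned tool axes [15.9  2.3  1. ]
level corr (tool, deg) [ 0.   -0.29  0.01]
```

```bash
python3 -m pendant '[0.005,0.0022,0.001,-0.3,-0.3,0,0.004,0,0,0,0.05,0,0.004,0,0,0,0.05,0]'; python3 -c "
from h import *
go(631,-43,63,90)"
```

```text
clock: 35.05
ee_pos: [631.5, -42.8, 65.2]
tcp_rot: [-2.173, 1.57, -2.172]
force: [0.5, -0.4, -0.7]
finger_gap: 0.32
t 35.05 pos [631.51 -42.82  65.17] toolx [-0. -0. -1.] ydir 90.06 F [ 0.51 -0.35 -0.72] gap 29.4 mm
shift tool [ 2.2 -0.2 -0.5]
turn about world z -0.1 => ax 0.1 q6 -1.8297821945788908
shift in turned tool axes [ 2.2 -0.2 -0.5]
level corr (tool, deg) [ 0.   -0.01  0.02]
```

```bash
python3 -m pendant '[0.002,0,-0.0005,0,0,0]'; python3 -m pendant '[0.0015,0,-0.0005,0,0,0]';python3 -m pendant '[0.0015,0,-0.0005,0,0,0]'
```

```text
clock: 35.13
ee_pos: [631.0, -42.6, 62.9]
tcp_rot: [-2.671, 1.57, -2.669]
force: [-3.7, 1.1, 12.9]
finger_gap: 0.319
clock: 35.22
ee_pos: [631.0, -42.6, 62.8]
tcp_rot: [-1.385, 1.57, -1.384]
force: [-5.1, 1.8, 15.2]
finger_gap: 0.32
clock: 35.3
ee_pos: [631.1, -42.6, 62.9]
tcp_rot: [-0.726, 1.57, -0.724]
force: [-3.4, -0.1, 6.8]
finger_gap: 0.318
```

On the floor at z 62.9. Releasing and retracting straight up.

```bash
python3 -m pendant '[0,0,0,0,0,0,0,0,0,0,0,0,0,0,0,0,0,0]' 0.038;python3 -m pendant '[-0.008,0,0,0,0,0,-0.015,0,0,0,0,0,-0.02,0,0,0,0,0,-0.025,0,0,0,0,0,-0.03,0,0,0,0,0,-0.03,0,0,0,0,0,-0.03,0,-0.01,0,0,0,-0.02,0,-0.03,0,0,0,0,0,-0.03,0,0,0,0,0,-0.03,0,0,0,0,0,-0.03,0,0,0,0,0,0,0,0,0]'; python3 - <<'E'
from h import *
go(560,-10,280,90)
im=get_image("wrist");cv2.imwrite("pics/w18.png",im["color"])
S=get_image("side");C=get_image("scene")
cv2.imwrite("pics/s18.png",cv2.resize(S["color"][190:360,230:430],None,fx=3.5,fy=3.5,interpolation=cv2.INTER_CUBIC))
cv2.imwrite("pics/c18.png",cv2.resize(C["color"][180:340,200:400],None,fx=3.5,fy=3.5,interpolation=cv2.INTER_CUBIC))
E
```

```text
clock: 35.55
ee_pos: [632.4, -42.8, 64.7]
tcp_rot: [-0.394, 1.566, -0.392]
force: [0.3, 0.6, 0.8]
finger_gap: 0.413
clock: 36.55
ee_pos: [497.2, -42.8, 255.6]
tcp_rot: [-0.415, 1.561, -0.412]
force: [-0.1, -0.5, -1.0]
finger_gap: 0.413
t 36.55 pos [497.25 -42.76 255.61] toolx [ 0.01 -0.   -1.  ] ydir 90.19 F [-0.05 -0.5  -1.04] gap 37.9 mm
shift tool [-24.   32.5  63.1]
turn about world z -0.2 => ax 0.2 q6 -1.9018950384382411
shift in turned tool axes [-24.   32.7  63. ]
level corr (tool, deg) [-0.    0.49  0.21]
```

View pics/w18.png

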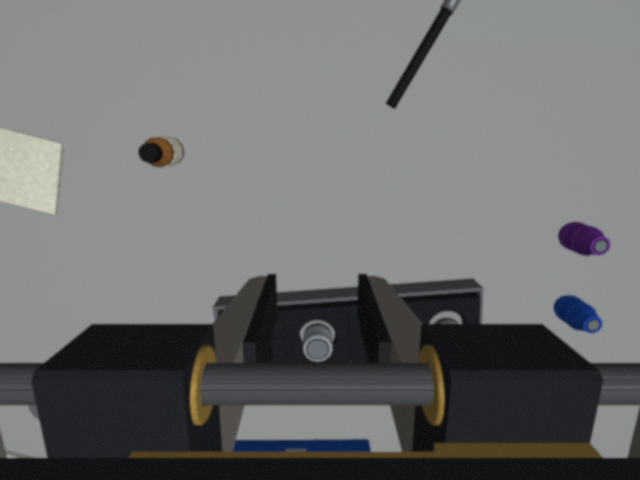

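View pics/s18.png

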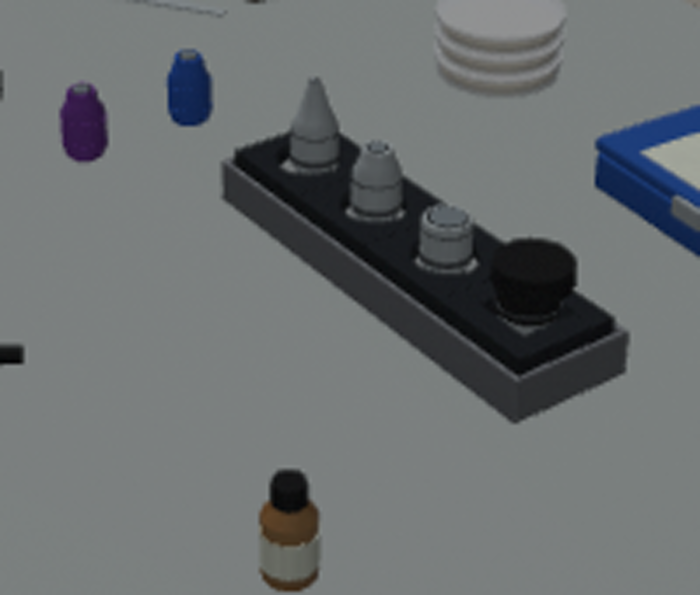

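View pics/c18.png

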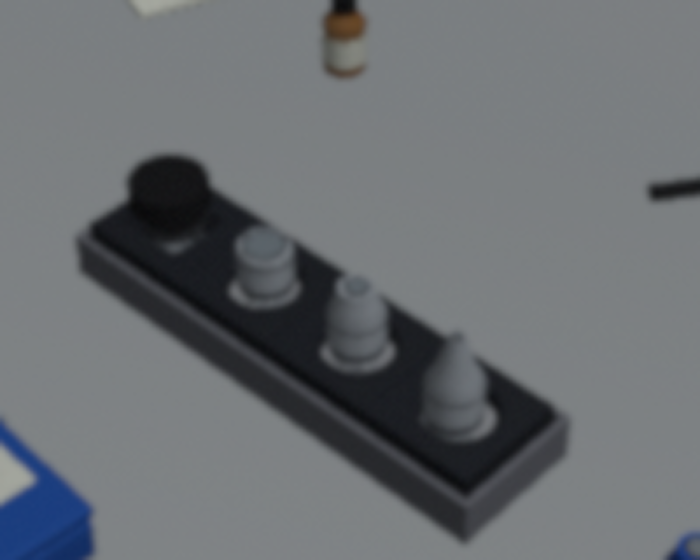

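```bash
python3 - <<'E'
from h import *
S=get_image("side");C=get_image("scene")
for n,s,c in[("long tip",(315,79),(457,335)),("med tip",(376,148),(358,286)),("short top",(448,215),(264,245)),("cap top",(534,257),(169,172))]:
    s=(s[0]/3.5+230,s[1]/3.5+190);c=(c[0]/3.5+200,c[1]/3.5+180)
    print(n,tri([ray(S,s),ray(C,c)]))
for q,z in(("oil_center",28),):
    for n,i in(("scene",C),("side",S)): print(q,n,mark_of(q,n)[0]["point"])
a=get_obs();print(a["clock"],a["finger_gap"])
E
```

```text
long tip [624.26  91.46  87.52]
med tip [625.18  22.99  72.24]
short top [631.3  -43.18  59.27]
cap top [ 637.67 -114.08   68.36]
oil_center scene [298.3, 189.2]
oil_center side [311.8, 339.5]
36.9 0.4120580261106551
```

```bash
python3 -m pendant '[-0.003,0.005,0.02,0,0.4,0.2,0,0.005,0.025,0,0,0,0,0.005,0.025,0,0,0,0,0.005,0.025,0,0,0,0,0.005,0.015,0,0,0,0,0,0,0,0,0,0,0,0,0,0,0]'; python3 - <<'E'
from h import *
o=get_obs();print(o["ee_pos"],o["tcp_rot"])
im=get_image("wrist");cv2.imwrite("pics/w19.png",cv2.convertScaleAbs(cv2.resize(im["color"][150:330,170:470],None,fx=2.6,fy=2.6,interpolation=cv2.INTER_CUBIC),alpha=1.6))
E
```

```text
clock: 37.48
ee_pos: [620.0, -16.8, 254.7]
tcp_rot: [2.724, 1.569, 2.728]
force: [0.1, -0.1, 0.0]
finger_gap: 0.411
[620.05 -16.83 254.72] [2.72 1.57 2.73]
```

View pics/w19.png

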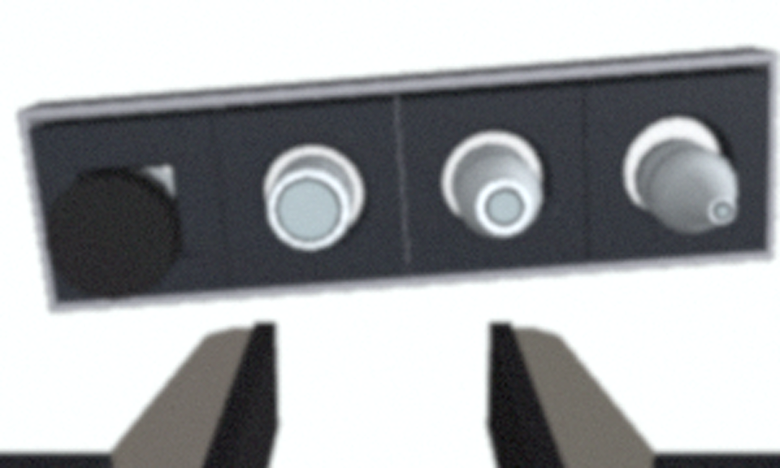

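```bash
python3 - <<'E'
from h import *
im=get_image("wrist");o=get_obs();o["ee_pos"]=np.array([620.0,-16.8,254.7])
f=lambda p,z:wz(im,o,(p[0]/2.6+170,p[1]/2.6+150),z)
for n,p,z in[("cap",(114,233),67),("short",(308,208),60),("med",(503,206),74),("long",(722,210),88)]:print(n,f(p,z))
c=np.array([f(p,36) for p in((33,122),(50,300),(770,255),(770,65))]);print(c,c.mean(0))
E
```

```text
cap [ 636.6  -109.61   67.  ]
short [629.17 -43.1   60.  ]
med [625.09  23.34  74.  ]
long [623.03  92.04  88.  ]
[[ 602.66 -145.09   36.  ]
 [ 671.11 -144.28   36.  ]
 [ 652.44  129.87   36.  ]
 [ 581.22  122.81   36.  ]] [626.86  -9.17  36.  ]
```

```bash
python3 -c "
from plant import *
print(job_done(), get_obs()['clock'])"
```

```text
the job is handed in; nothing more can be done
the job is handed in; nothing more can be done
```

I handed the job in after about 38 s on the robot clock (limit 104 s), and my last checks put every part within tolerance. The system gave no verdict.

| Part | Where it is | Last check |
|---|---|---|
| Eyepiece | Pressed home in the cutout | The push levelled off at 7–8 N and jumped to 23 N as the foot reached the floor. The lens then read within about 1 mm of the cutout's centre. |
| Dust cap | On the eyepiece, looks level | Within about 1.5 mm of the eyepiece's centre in the wrist view. |
| Short objective | Well b, next to the eyepiece | About 2 mm off centre, upright. |
| Medium objective (grey steel) | Well a | About 2 mm off centre, upright. |
| Long objective | Well c, far end | About 3.5 to 5 mm off centre toward +x, upright. The limit is 8 mm. |
| Oil bottle | Left standing | Never touched; within a few pixels of its first position in both fixed cameras. |

- **Cap position:** triangulating from the two fixed cameras put the cap about 3 mm from the eyepiece's centre, which disagrees with the wrist view. That is near the error I expect from those cameras, and still inside the 7 mm limit.
- **Medium height:** the same method read its top about 2 mm low. The press onto the well floor reached about 32 N, so it is seated.
- **Look-alikes:** I did not touch the blue and purple ones.

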